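# Turn a stitch plate over with a lifter

### The job

Turn the sewing machine's stitch plate over for cleaning with the lifter: slide the blade along the ledge under the plate's free edge, press the plate squarely home against the step, tip it up over the step so that it lies underside up on the upper deck, and with the blade press it home against the fence. Each time press home with about 8 N for a moment, never much more; do not force the blade down on the block, keep the fingers off the plate and leave everything else alone. Finally stand the lifter blade down on the bare table and let go.

Things in the scene. Friction and masses are not known exactly. Their poses are not given: they have to be found in the camera images.
- block: fixed wooden base 228 mm long (x), 110 wide (y), 12 high, its top the ledge; on it is clamped a 10 mm thick upper part whose front is the step, its top the deck (22 mm above the table) and at its far end the fence. Origin at table level, midway across, in the nominal plane of the step's face; z up, x from ledge to fence. Ledge: from x = -125 mm to the step; base ends at x = 103 mm
- block_step (a point): nominal midpoint of the step's foot; axes as the block. The upper part is adjustable and stands clamped up to 8 mm nearer or farther along x than nominal, which is not measured: feel for it. Step: upright, 10 mm high above the ledge
- block_fence (a point): nominal midpoint of the fence's foot on the deck side, 78 mm beyond the step's face (true from step to fence; both are shifted together by up to 8 mm). Fence: wall 14 mm thick, top 36 mm above the table
- plate: bare steel stitch plate, 0.14 kg: slab 64 (x) by 50 (y) by 5 mm; one face plain with needle slots, in the middle of the other (its underside) a boss 36 (x) by 30 (y) mm stands out 4 mm. It starts on the ledge, resting on the boss, so its rim is 4 mm clear of the ledge. Origin: centre of the boss's outer face; z from boss to plain face (up at the start), x towards the step at the start
- plate_center (a point): centre of the plate's slab, midway through its thickness
- plate_far (a point): midpoint of the plate's edge that faces the step at the start (32 mm along its x from the centre), first 4 to 28 mm short of the step and up to 0.08 rad askew
- plate_near (a point): midpoint of the opposite, free edge (-32 mm along its x): the blade goes under here, 14 mm deep until it meets the boss; this edge lies against the fence at the end
- lifter: flat steel blade 105 mm long (x), 36 wide, 2 thick with a square-cut tip, and upright on it a dark wooden grip 50 mm long (x), 14 thick (y), its top 52 mm above the blade's lower face; 0.09 kg. It stands blade down on the table left or right of the block. Origin on the blade's lower face under the grip's middle; x to the tip (75 mm ahead; the tail ends 30 mm behind), z up
- lifter_grip (a point): the place to grasp: in the middle of the wooden grip's length and thickness, 32 mm above the blade's lower face; grasp it across its 14 mm thickness (y)
- lifter_tip (a point): midpoint of the blade's tip edge, 75 mm ahead of the grip, 1 mm above the blade's lower face
- dish: bystander: round grey pin dish, 84 mm across, 14 mm high, on the other side of the block from the lifter; origin under its centre
- spool_a: bystander: upright thread spool, 32 mm across, 50 mm high, beyond the block on the left; origin under its centre
- spool_b: bystander: the same kind of spool, beyond the block on the right
- spool_c: bystander: the same kind of spool, farthest on the left
- pen: bystander: marking pen lying on the table beyond the block, 130 mm long, 14 mm high; origin under its middle
- tape: bystander: round white tape measure lying flat, 52 mm across, 16 mm high, beyond the block on the right
- jar: bystander: clear jar with a steel cap, 60 mm across, 75 mm high, on the right; origin under its centre
Things that resemble listed ones, but are neither listed nor needed, are in the scene too. Of the things that look like the lifter, the smaller one is meant. What is shaped like the plate but yellow is not meant.

How it is judged (in metres and radians):
On the way, in this order (a step that is already met when the one before it is completed fails the run):
1. the plate, still lying boss down on the ledge, is pressed home against the step by the lifter with 4 to 14 N (x of plate_far in the frame of block above -0.0105 m and angle between the x axis of plate and the x axis of block, either way round below 0.04 rad and angle between plate's own z axis and vertical below 0.15 rad and contact force between lifter and plate between 4 and 14 N), for 0.3 s.
2. the plate is tipped up on the lifter's blade (angle between plate's own z axis and vertical between 0.6 and 1.7 rad and contact force between lifter and plate above 0.05 N), for 0.1 s.
3. the plate lies underside up on the deck (angle between plate's own z axis and vertical above 3.04 rad and x of plate_center in the frame of block above -0.004 m and z of plate_center in the frame of block below 0.028 m), for 0.2 s.
4. the turned plate is pressed home against the fence by the lifter with 4 to 14 N (angle between plate's own z axis and vertical above 3.04 rad and x of plate_near in the frame of block above 0.0685 m and angle between the x axis of plate and the x axis of block, either way round below 0.04 rad and contact force between lifter and plate between 4 and 14 N), for 0.3 s.
At the end, for the whole second after the job is handed in: Stitch plate flat (0.06 rad), underside up on the deck where it was pressed home at the fence (edge 68.5 mm or more along the block's x), square (0.04 rad), within 30 mm of the middle line, at rest; lifter blade down on the bare table (0.08 rad, 6 mm), at rest, clear of block and plate (angle between plate's own z axis and vertical above 3.08 rad and x of plate_near in the frame of block above 0.0685 m and angle between the x axis of plate and the x axis of block, either way round below 0.04 rad and z of plate_center in the frame of block between 0.022 and 0.027 m and y of plate_center in the frame of block between -0.03 and 0.03 m and linear speed of each of plate, lifter below 0.01 m/s and height (world z) of lifter below 0.006 m and angle between lifter's own z axis and vertical below 0.08 rad and contact force between lifter and block below 0.05 N and contact force between lifter and plate below 0.05 N); the robot touches nothing.
It fails at once if the fingers touch the plate (contact force between the fingers and plate above 0.3 N).
It fails at once if the lifter presses the plate with more than 16 N (contact force between lifter and plate above 16 N).
It fails at once if the lifter presses the block with more than 25 N (contact force between lifter and block above 25 N).
It fails at once if a gripper finger presses the block with more than 5 N (contact force between the fingers and block above 5 N).
It fails at once if a bystander is moved more than 15 mm (distance of any of dish, spool_a, spool_b, spool_c, pen, tape, jar from where it was at the start of the episode above 0.015 m).
It also fails if it takes over 72 s, if anything falls off the work surface, if the arm or the gripper's body presses on something with over 40 N, if the wrist force passes 120 N, or if a joint passes its speed limit or range.

### The arm

A 7-joint arm with a two-finger parallel gripper is mounted at the origin on the work surface. World frame = base frame: x ahead of the robot, y to its left, z up, the work surface at z = 0. Lengths are in m, angles in degrees, forces in N, time in s.
With the tool pointing down it reaches from about 0.425 to 0.875 m from the base axis. Payload 4.7 kg.
Tool frame: the origin (TCP) lies between the finger pads; the fingertips stand 17 mm ahead of it and the grasp point (between the pads) lies 2 mm behind it; x points along the fingers, y is the direction in which the jaws open and shut, and the axes are right-handed (so a half turn about x gives the same grasp; the last joint's range is limited). The gripper opens to 85 mm and grips with 20 to 120 N. Pads are 22 mm wide; open, the fingers measure 114 mm over their backs; the gripper's body (76 mm by 85 mm) begins 54 mm behind the grasp point. The pads swing forward as they close: fully open they stand 13 mm farther back than shut.
Start: joints at [-70.64, 18.392, -4.016, 83.108, 1.295, 78.541, -3.26], TCP at [0.207, 0.616, 0.248] pointing down, gripper open.
Joint ranges: [-163.93, 163.93], [-17.29, 119.83], [-79.2, 71.16], [3.27, 140.29], [-89.18, 269.18], [5.43, 117.66], [-154.24, 154.24]. Speed limits (degrees/s): [147.25, 147.25, 180, 180, 180, 180, 180].

### API

Orientations are given as [roll, pitch, yaw] about the fixed x, y, z axes, in that order (R = Rz(yaw) Ry(pitch) Rx(roll)).
In Python, from rig import get_state, get_image, hand_in, find_in, outline_of, place_of gives the robot as it stands. The module is installed in compiled form; this text tells all that it offers.
- The arm moves only by the shell command python3 -m crank 'ROWS' [FORCE]. ROWS is JSON, a list of rows, each a list of 7 numbers: the turn, a rotation vector about the world's x, y, z in degrees, then the shift along the world's x, y, z in cm, then the finger opening in cm, from 0 to 8.54. In form: [[ax, ay, az, tx, ty, tz, gripper], ...]. A call has exactly 5 rows; each row is the pose to reach, as a shift and turn from the pose commanded when the call began; what a row does not reach only later rows make up. A row lasts 1/8 s, in which the tool goes at most 62.5 mm and 10.7 degrees, less where a joint would pass 70% of its speed; a pose out of reach is approached as far as the arm can. A call with a gripper value outside its range is refused whole. The fingers move at their own pace and stop on an object; FORCE is the grip in N (left out, the last holds). Time passes only in rows, so rows that repeat a pose let the fingers close, or fill a call up. It gives the time, the measured TCP pose, the force and the opening at its end, in the units of the state.
- get_state(): the state, without advancing time (a new reading comes with each control period).
- get_image(name): name is "scene" or "top" or "wrist"; returns a dict with "color" (400x640x3 uint8, blue, green, red), "camera_matrix" (3x3 intrinsics, pixels), "view" (4x4, takes a point from world to camera coordinates). Camera axes: x right, y down, z forward; pixel columns grow to the right and rows downward; lengths in m; the calibration is good to about 2 mm. A picture is of the moment at which its call begins. There is no depth.
- hand_in(): hands the job in, once; it reports no verdict.
Trained networks look in a picture, given as the dict that the camera call returned (one of the last four; its "shot" number tells which), for a name from the list of things; names that differ only in an ending like _2 or _b are one class to them, and where a whole thing is asked for, a point or a joint stands for the part that bears it (a point fixed in the world has none). Each returns a list of dicts, best first, with "p" (0 to 1); they miss things now and then, are a little off and sometimes report something else, mostly with a low value. They report only what shows in the picture. A call takes as long as a camera call. They do not tell look-alikes from the thing itself.
- find_in(picture, name): "point" ([column, row] in pixels, amid what is visible of it).
- outline_of(picture, name): "region" (400x640 bool, what is visible of it) and "point" ([column, row] in pixels, amid what is visible of it).
- place_of(picture, name): "point" ([column, row] in pixels: a listed point, or the origin of a listed thing).
The state is a dict: "clock": time; "joint_pos": joint angles; "joint_velocities": joint speeds; "joint_torque": joint torques, N m; "tool_pos": TCP position; "eef_rot": TCP orientation; "ft_force": force on the tool from outside, world axes, zero at the start; "ft_torque": the same for the moment, N m; "finger_gap": finger opening in m.
Only numpy, scipy, OpenCV 4.12 (cv2) and the standard library are available. Lean on these libraries where they do the work, as an engineer would, in place of code of your own. Each camera call takes 0.05 s, during which the arm holds its last target.

## Working session

There is one attempt and no reset: what is moved stays moved. The work goes in short steps, Python scripts to look and compute and a shell command to move; the robot and the scene stay as the last step left them, time stands still between calls to the robot, and variables do not carry over. Pictures are saved under pics/ and viewed, and the job is handed in when it is done.

```bash
mkdir -p pics; ls
cat > h.py <<'E'
import numpy as np, cv2
from rig import *
def ray(pic,px,z):
    K=np.array(pic["camera_matrix"]);V=np.array(pic["view"]);R=V[:3,:3];t=V[:3,3]
    c=-R.T@t; d=R.T@np.linalg.inv(K)@np.array([px[0],px[1],1.]); s=(z-c[2])/d[2]; return c+s*d
def proj(pic,P):
    K=np.array(pic["camera_matrix"]);V=np.array(pic["view"]); q=V[:3,:3]@np.array(P)+V[:3,3]; q=K@q; return q[:2]/q[2]
E
python3 - <<'E'
from h import *
s=get_state(); print(s)
for n in ["scene","top","wrist"]:
    p=get_image(n); cv2.imwrite(f"pics/{n}0.png",p["color"])
    print(n, np.round(ray(p,(320,200),0),3), -np.array(p["view"])[:3,:3].T@np.array(p["view"])[:3,3])
E
```

```text
pics
{'clock': 0.0, 'joint_pos': array([-70.64241202,  18.43940185,  -4.01479422,  83.17453565,
         1.29542863,  78.5384241 ,  -3.26080757]), 'joint_velocities': array([-0.05332699, -0.02669001,  0.07646379, -0.00892153, -0.03636167,
        0.0711937 ,  0.03494816]), 'joint_torque': array([-3.27549142e-04, -4.93589187e+01, -3.82850049e-01, -3.14332902e+01,
        1.26595498e-02,  1.16051763e-02, -1.31549137e-05]), 'tool_pos': array([0.20668267, 0.61574996, 0.24722267]), 'eef_rot': array([ -86.65553841,   89.89271554, -105.20480649]), 'ft_force': array([-0.04825455,  0.40809001,  0.77940689]), 'ft_torque': array([0.01492548, 0.00335656, 0.01777725]), 'finger_gap': 0.08528967060016712}
scene [ 0.527 -0.026 -0.   ] [1.16727471 0.41545626 0.71087626]
top [0.569 0.018 0.   ] [0.48873629 0.02629451 1.48812771]
wrist [0.25  0.601 0.   ] [0.12642645 0.64292768 0.37239239]
```

View pics/scene0.png

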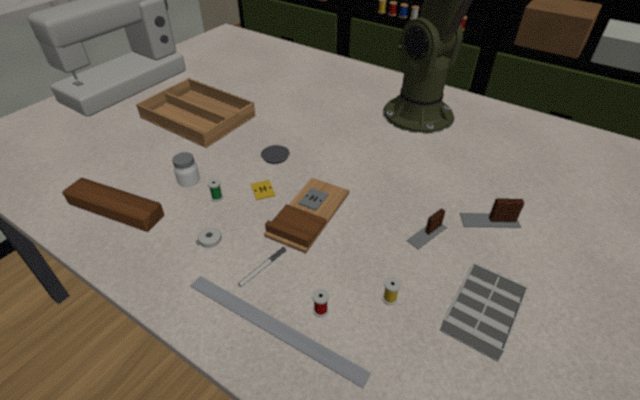

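View pics/top0.png

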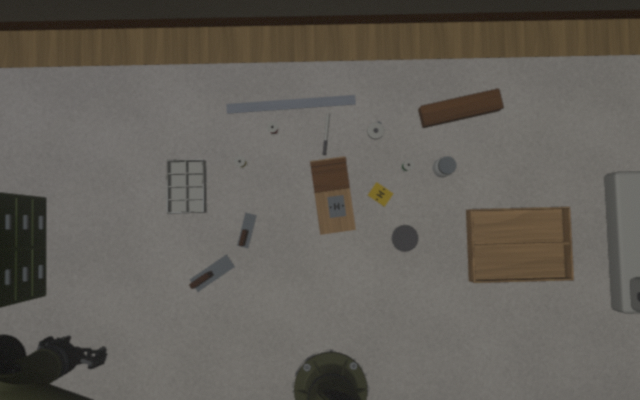

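View pics/wrist0.png

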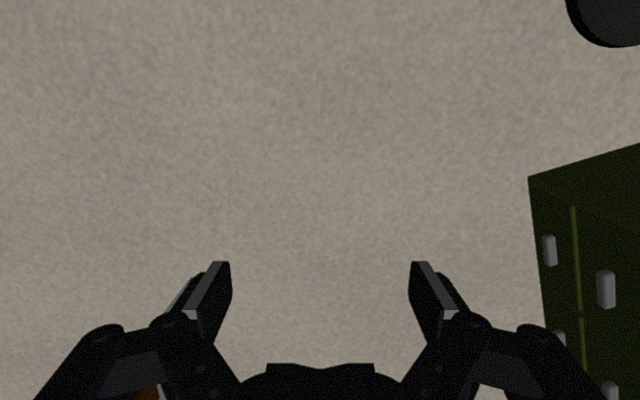

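The scene shows the block (308,215) with the plate on its ledge. The two lifters are at (430,230), which is smaller, and (495,215), which is larger. In the top view the small one is at (246,230).

Run:
```python
from h import *
Z=dict(block=0,block_step=.012,block_fence=.022,plate=.012,plate_center=.0185,plate_far=.0185,plate_near=.0185,lifter=0,lifter_grip=.032,lifter_tip=.001,dish=0,spool_a=0,spool_b=0,jar=0,tape=0,pen=0)
for c in ["top","scene"]:
    p=get_image(c)
    if c=="top": print(p["camera_matrix"])
    for n,z in Z.items():
        for r in place_of(p,n)[:4]:
            print(c,n,round(r["p"],2),np.round(r["point"],1),np.round(ray(p,r["point"],z)[:2],4))
    for n in ["block","plate","lifter"]:
        for i,r in enumerate(outline_of(p,n)[:3]):
            m=r["region"].astype(np.uint8); cs,_=cv2.findContours(m,0,2); k=max(cs,key=cv2.contourArea)
            b=cv2.boxPoints(cv2.minAreaRect(k)); 
            z={"block":.02,"plate":.021,"lifter":.002}[n]
            print(c,n,r["p"],m.sum(),[list(np.round(ray(p,q,z)[:2],3)) for q in b])
```

```text
[[484.48610222   0.         324.2152382 ]
 [  0.         484.48610222 201.67652061]
 [  0.           0.           1.        ]]
top block 0.69 [329.4 192.7] [ 0.5911 -0.0116]
top block 0.64 [242.6 234.8] [0.4684 0.2571]
top block_step 0.92 [334.7 188.2] [ 0.6036 -0.0278]
top block_fence 0.78 [329.6 169.5] [ 0.6602 -0.0134]
top plate 0.78 [335.4 210.1] [ 0.5366 -0.0283]
top plate 0.6 [381.8 195. ] [ 0.5794 -0.1713]
top plate_center 0.79 [335.  204.4] [ 0.5538 -0.0272]
top plate_center 0.69 [334.4 191.2] [ 0.594  -0.0265]
top plate_center 0.58 [379.4 196.4] [ 0.5749 -0.163 ]
top plate_far 0.9 [388.8 200.1] [ 0.5629 -0.1913]
top plate_far 0.73 [335.1 197.3] [ 0.5754 -0.0281]
top plate_near 0.82 [371.  186.3] [ 0.6063 -0.1383]
top plate_near 0.71 [336.1 215.9] [ 0.5188 -0.0297]
top plate_near 0.57 [402.7 242.2] [ 0.4342 -0.2295]
top lifter 0.9 [244.3 237. ] [0.4615 0.252 ]
top lifter 0.73 [201.6 276.9] [0.3437 0.3836]
top lifter_grip 0.93 [241.1 233.6] [0.4725 0.2566]
top lifter_grip 0.92 [200.  282.2] [0.3313 0.3808]
top lifter_tip 0.91 [231.9 257.5] [0.4002 0.2906]
top lifter_tip 0.7 [2
[... 4198 characters left out ...]
4(0.712), np.float64(-0.067)], [np.float64(0.437), np.float64(-0.125)], [np.float64(0.478), np.float64(0.033)], [np.float64(0.728), np.float64(0.062)]]
scene lifter 0.73 335 [[np.float64(0.835), np.float64(-0.022)], [np.float64(0.701), np.float64(-0.006)], [np.float64(0.708), np.float64(0.009)], [np.float64(0.84), np.float64(-0.007)]]
scene lifter 0.71 721 [[np.float64(0.523), np.float64(0.208)], [np.float64(0.379), np.float64(0.238)], [np.float64(0.413), np.float64(0.284)], [np.float64(0.55), np.float64(0.252)]]
scene lifter 0.61 1375 [[np.float64(0.424), np.float64(0.302)], [np.float64(0.318), np.float64(0.264)], [np.float64(0.231), np.float64(0.4)], [np.float64(0.343), np.float64(0.427)]]
```

Run:
```python
import cv2
a=cv2.imread("pics/top0.png")[130:310,170:430]; cv2.imwrite("pics/topz.png",cv2.resize(a,None,fx=3,fy=3,interpolation=cv2.INTER_CUBIC))
a=cv2.imread("pics/scene0.png")[140:290,220:540]; cv2.imwrite("pics/scz.png",cv2.resize(a,None,fx=2.5,fy=2.5,interpolation=cv2.INTER_CUBIC))
```

```text
(no output)
```

View pics/topz.png

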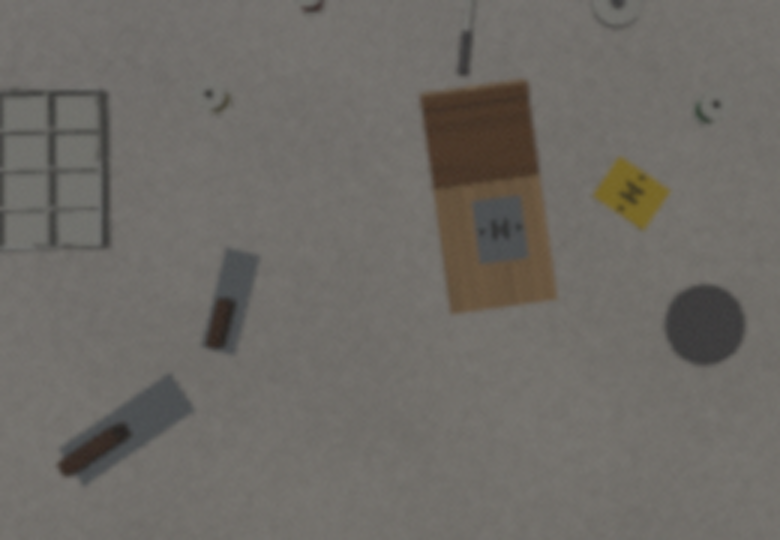

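View pics/scz.png

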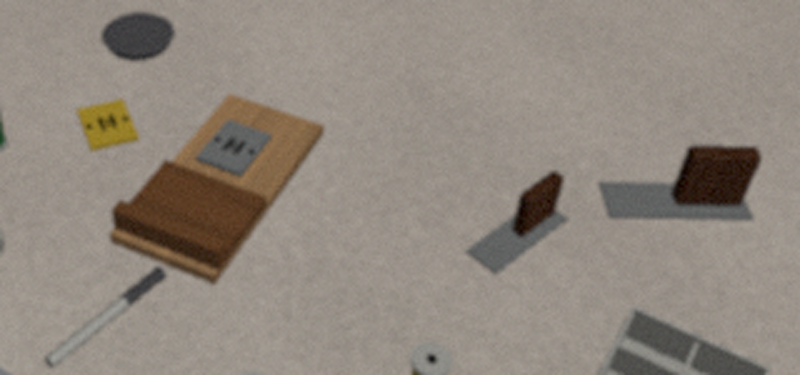

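```bash
cat >> h.py <<'E'
from scipy.spatial.transform import Rotation as Ro
def tool(s=None):
    s=s or get_state(); return np.array(s["tool_pos"]), Ro.from_euler("xyz",s["eef_rot"],degrees=True).as_matrix()
E
python3 - <<'E'
from h import *
p,R=tool(); print(p,np.round(R,3)); y=R[:,1]; print("yaw of tool y",np.degrees(np.arctan2(y[1],y[0])))
t=get_image("top")
z=lambda a,b:(170+a/3,130+b/3)
for q in [(452,313),(556,298),(541,178),(434,187)]: print(q,np.round(ray(t,z(*q),.012 if q[1]>200 else .022),4))
E
```

```text
[0.20681426 0.61624258 0.24835596] [[ 0.     0.318  0.948]
 [ 0.     0.948 -0.318]
 [-1.     0.     0.   ]]
yaw of tool y 71.45197062209121
(452, 313) [0.4641 0.0185 0.012 ]
(556, 298) [ 0.4766 -0.0874  0.012 ]
(541, 178) [ 0.5983 -0.0749  0.022 ]
(434, 187) [0.5917 0.0336 0.022 ]
```

```bash
python3 -m crank '[[0,0,2,3.2,-4.6,0,8.5],[0,0,2,6.4,-9.2,0,8.5],[0,0,2,9.6,-13.8,0,8.5],[0,0,2,12.8,-18.4,-2,8.5],[0,0,2,16,-23,-4,8.5]]' 60; python3 -m crank '[[0,0,0,3.2,-4.6,-1,8.5],[0,0,0,6.4,-9.2,-3,8.5],[0,0,0,9.6,-13.5,-5,8.5],[0,0,0,9.6,-13.5,-5,8.5],[0,0,0,9.6,-13.5,-5,8.5]]'
python3 - <<'E'
from h import *
w=get_image("wrist"); cv2.imwrite("pics/w1.png",w["color"])
p,R=tool(); print(p,np.round(R,3))
for n,z in dict(lifter=0,lifter_grip=.032,lifter_tip=.001).items():
    for r in place_of(w,n)[:3]: print(n,round(r["p"],2),np.round(r["point"],1),np.round(ray(w,r["point"],z)[:2],4))
E
```

```text
clock: 2.82
tool_pos: [0.368, 0.3848, 0.2085]
eef_rot: [66.5, 89.9, 49.9]
ft_force: [0.9, 0.8, -0.2]
finger_gap: 0.085
clock: 3.45
tool_pos: [0.4627, 0.2517, 0.1585]
eef_rot: [118.5, 90.0, 101.9]
ft_force: [-0.1, -0.0, 0.2]
finger_gap: 0.0851
[0.46240517 0.25260675 0.1587693 ] [[ 0.     0.283  0.959]
 [ 0.001  0.959 -0.283]
 [-1.     0.001 -0.   ]]
lifter 0.63 [320.7 187.5] [0.4651 0.2522]
lifter_grip 0.61 [315.6 190.7] [0.4572 0.25  ]
lifter_tip 0.78 [345.2 100.8] [0.3958 0.2948]
lifter_tip 0.36 [ 86.1 335.2] [ 0.5563 -0.0506]
```

View pics/w1.png

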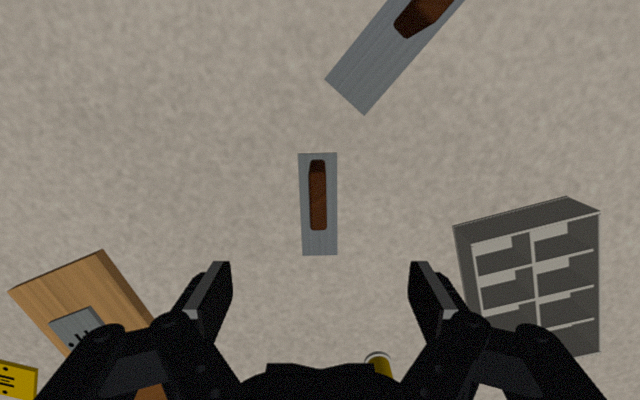

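Run:
```python
from h import *
w=get_image("wrist")
g=cv2.resize(w["color"][130:280,250:390],None,fx=4,fy=4,interpolation=cv2.INTER_CUBIC); cv2.imwrite("pics/w1z.png",g)
P=[ray(w,q,.002) for q in [(298,153),(337,153),(337,255),(303,255)]]
tail=(P[0]+P[1])/2;tip=(P[2]+P[3])/2;d=tip-tail;L=np.linalg.norm(d);d/=L
print(P);print(L,np.degrees(np.arctan2(d[1],d[0])),tip-.075*d,tail+.03*d)
for q in [(317.5,162),(318,229)]: print(ray(w,q,.052))
a=outline_of(w,"lifter")
for r in a[:3]:
    cs,_=cv2.findContours(r["region"].astype(np.uint8),0,2);k=max(cs,key=cv2.contourArea);print(r["p"],cv2.boxPoints(cv2.minAreaRect(k)))
```

```text
[array([0.42706615, 0.24289422, 0.002     ]), array([0.43707567, 0.2769235 , 0.002     ]), array([0.53811956, 0.24921034, 0.002     ]), array([0.52831741, 0.21596196, 0.002     ])]
0.10477290870295099 -15.116369293262645 [0.46081362 0.25214467 0.002     ] [0.46103285 0.25208545 0.002     ]
[0.42956522 0.26092362 0.052     ]
[0.4828294  0.24555997 0.052     ]
0.69 [[295.99997 152.99997]
 [334.99997 152.99997]
 [334.99997 254.99997]
 [295.99997 254.99997]]
```

View pics/w1z.png

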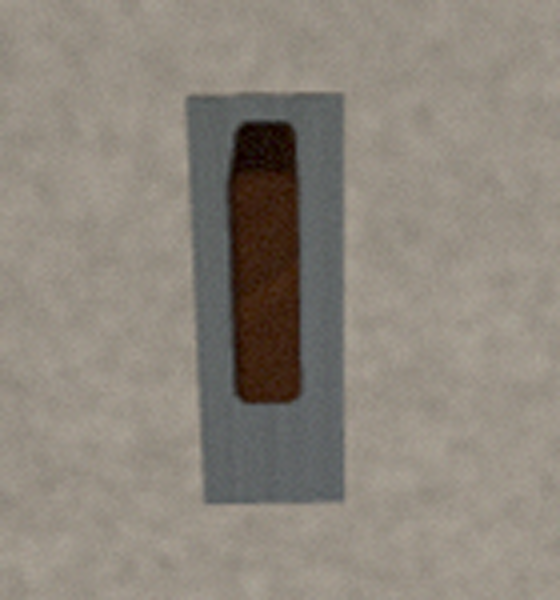

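```bash
python3 -m crank '[[0,0,1.2,-0.15,0,-4,8.5],[0,0,1.2,-0.15,0,-8,8.5],[0,0,1.2,-0.15,0,-11,8.5],[0,0,1.2,-0.15,0,-12.85,8.5],[0,0,1.2,-0.15,0,-12.85,3]]' 60; python3 -m crank '[[0,0,0,0,0,0,3],[0,0,0,0,0,0,1],[0,0,0,0,0,0,0.5],[0,0,0,0,0,0,0],[0,0,0,0,0,0,0]]' 80
python3 - <<'E'
from h import *
w=get_image("wrist"); cv2.imwrite("pics/w2.png",w["color"]); s=get_state(); p,R=tool(s);print(p,np.round(R,4),s["ft_force"],s["ft_torque"],s["finger_gap"])
E
```

```text
clock: 4.38
tool_pos: [0.46, 0.251, 0.0286]
eef_rot: [-130.5, 89.8, -145.8]
ft_force: [-0.1, -0.3, 0.1]
finger_gap: 0.0696
clock: 5.0
tool_pos: [0.4621, 0.2517, 0.0309]
eef_rot: [51.7, 89.9, 36.3]
ft_force: [-1.0, -0.5, 6.8]
finger_gap: 0.0131
[0.46210539 0.25164579 0.0309097 ] [[ 0.0015  0.2649  0.9643]
 [ 0.0011  0.9643 -0.2649]
 [-1.      0.0015  0.0012]] [-0.61231293  0.28407403  6.50724611] [-0.15203025  0.15277317 -0.04766401] 0.013027598830908203
```

View pics/w2.png

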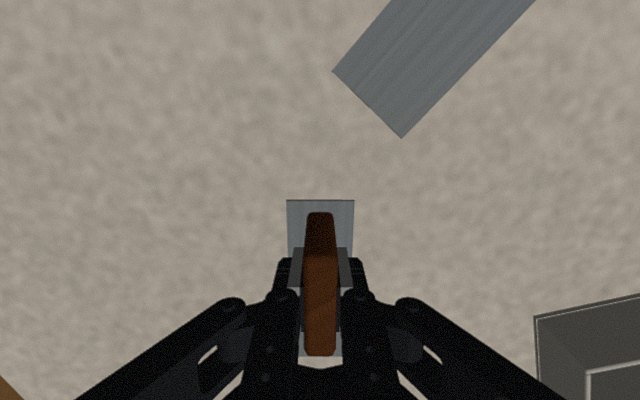

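```bash
python3 -m crank '[[0,0,0,0,0,3,0],[0,0,5,2,-2,8,0],[0,0,10,5,-6,12,0],[0,0,16,8.5,-10.5,15,0],[0,0,21.7,12,-15,17,0]]' 80; python3 -m crank '[[0,0,0,3,-4,0,0],[0,0,0,6,-8,0,0],[0,0,0,7,-10,0,0],[0,0,0,7,-10,0,0],[0,0,0,7,-10,0,0]]'
python3 - <<'E'
from h import *
w=get_image("wrist"); cv2.imwrite("pics/w3.png",w["color"]); s=get_state(); p,R=tool(s);print(p,np.round(R,4),s["ft_force"],s["ft_torque"],s["finger_gap"])
np.save("w3.npy",dict(w),allow_pickle=True)
for n,z in dict(block=0,block_step=.012,block_fence=.022,plate_center=.0185,plate_far=.0185,plate_near=.0185).items():
    for r in place_of(w,n)[:2]: print(n,round(r["p"],2),np.round(r["point"],1),np.round(ray(w,r["point"],z)[:2],4))
E
```

```text
clock: 5.68
tool_pos: [0.5815, 0.1015, 0.201]
eef_rot: [30.4, 89.9, 37.1]
ft_force: [0.3, 0.6, -1.4]
finger_gap: 0.0132
clock: 6.3
tool_pos: [0.6499, 0.004, 0.1989]
eef_rot: [125.9, 89.9, 132.3]
ft_force: [-0.8, 1.2, -0.5]
finger_gap: 0.0128
[0.64993668 0.00451932 0.19911129] [[-9.000e-04 -1.131e-01  9.936e-01]
 [ 1.500e-03  9.936e-01  1.131e-01]
 [-1.000e+00  1.600e-03 -7.000e-04]] [-0.07238527  0.04949637 -0.77805468] [ 0.02465309 -0.03650589 -0.01487279] 0.012980933199377287
block 0.71 [300.  118.5] [ 0.5942 -0.0217]
block_step 0.55 [302.8 117.7] [ 0.5921 -0.0185]
block_fence 0.63 [301.8 200.8] [ 0.6738 -0.0112]
block_fence 0.38 [303.3 119. ] [ 0.5924 -0.0175]
plate_center 0.91 [294.   65.8] [ 0.5472 -0.0304]
plate_center 0.86 [147.5  90.7] [ 0.5836 -0.1631]
plate_far 0.98 [293.4 105.6] [ 0.5816 -0.028 ]
plate_far 0.87 [117.4  63.9] [ 0.5635 -0.1885]
plate_near 0.98 [179.9 114.7] [ 0.6019 -0.1341]
plate_near 0.86 [292.9  26.6] [ 0.516  -0.0341]
```

View pics/w3.png

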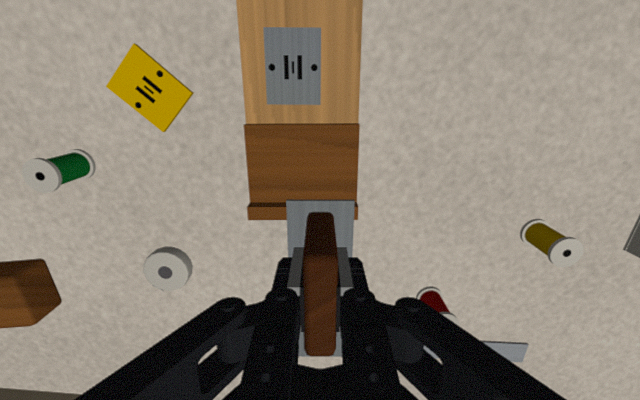

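Run:
```python
from h import *
im=cv2.imread("pics/w3.png"); cv2.imwrite("pics/w3z.png",cv2.resize(im[0:150,220:380],None,fx=4.5,fy=4,interpolation=cv2.INTER_CUBIC)[:, :])
```

```text
(no output)
```

View pics/w3z.png

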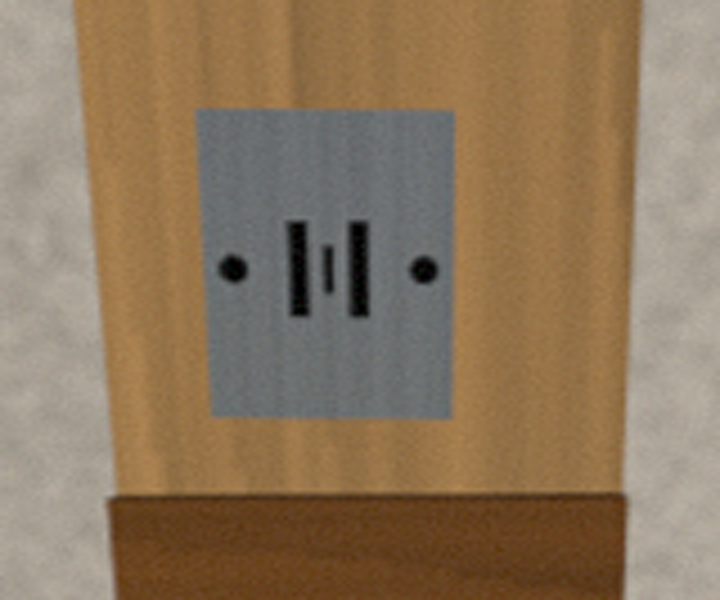

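Run:
```python
from h import *
w=np.load("w3.npy",allow_pickle=True).item()
r=lambda a,b,z: ray(w,(220+a/4.5,b/4),z)
an=lambda d: np.degrees(np.arctan2(d[1],d[0]))
L=[r(75,0,.012),r(116,490,.012)];Rr=[r(642,0,.012),r(624,490,.012)];S=[r(110,497,.022),r(626,493,.022)]
P=[r(197,109,.021),r(454,111,.021),r(452,418,.021),r(212,416,.021)]
print("edges",an(L[1]-L[0]),an(Rr[1]-Rr[0]),"step",an(S[1]-S[0])-90,S,np.linalg.norm(S[1]-S[0]))
print("plate",an(P[3]-P[0]),an(P[2]-P[1]),an(P[1]-P[0])-90,an(P[2]-P[3])-90,P, np.mean(P,0),np.linalg.norm(P[3]-P[0]),np.linalg.norm(P[1]-P[0]))
print("w",L,Rr)
```

```text
edges 6.394226497449913 6.877428911597006 step 6.939495015712794 [array([ 0.60348248, -0.07232416,  0.022     ]), array([0.5903867 , 0.03527165, 0.022     ])] 0.10838984429812486
plate 5.904415978957968 6.1569104166763315 6.039013835984463 5.944066346759797 [array([ 0.51970823, -0.05877981,  0.021     ]), array([ 0.5145229, -0.0097658,  0.021    ]), array([ 0.57766771, -0.00295412,  0.021     ]), array([ 0.58280078, -0.05225492,  0.021     ])] [ 0.54867491 -0.03093866  0.021     ] 0.0634290520243044 0.049287536696452014
w [array([ 0.49998824, -0.08483389,  0.012     ]), array([ 0.60291017, -0.07329984,  0.012     ])] [array([0.48763716, 0.02367193, 0.012     ]), array([0.59054061, 0.03608349, 0.012     ])]
```

```bash
python3 -m crank '[[0,0,0.2,-5.5,-1.2,0,0],[0,0,0.2,-11,-2.4,0,0],[0,0,0.2,-16.5,-3.7,-3,0],[0,0,0.2,-21.8,-4.9,-8,0],[0,0,0.2,-21.8,-4.9,-12,0]]'; python3 -m crank '[[0,0,0,0,0,0,0],[0,0,0,0,0,0,0],[0,0,0,0,0,0,0],[0,0,0,0,0,0,0],[0,0,0,0,0,0,0]]'
python3 - <<'E'
from h import *
for i in range(4):
    w=get_image("wrist"); s=get_state(); p,R=tool(s);print(np.round(p,4),np.round(R[:,2],4),np.round(s["ft_force"],2),np.round(s["ft_torque"],3))
c=get_image("scene"); cv2.imwrite("pics/s4.png",cv2.resize(c["color"][130:270,240:420],None,fx=4,fy=4,interpolation=cv2.INTER_CUBIC))
cv2.imwrite("pics/w4.png",w["color"])
t=get_image("top"); cv2.imwrite("pics/t4.png",cv2.resize(t["color"][150:290,270:410],None,fx=4,fy=4,interpolation=cv2.INTER_CUBIC))
E
```

```text
clock: 7.28
tool_pos: [0.4307, -0.047, 0.0791]
eef_rot: [38.0, 89.8, 44.5]
ft_force: [1.1, 0.3, -0.7]
finger_gap: 0.0132
clock: 7.9
tool_pos: [0.4332, -0.0467, 0.08]
eef_rot: [-0.6, 89.9, 5.9]
ft_force: [0.1, -0.1, -0.9]
finger_gap: 0.0127
[ 0.433  -0.0467  0.0798] [9.935e-01 1.142e-01 7.000e-04] [ 0.4  -0.28 -1.46] [ 0.042  0.014 -0.003]
[ 0.4328 -0.0468  0.0796] [9.935e-01 1.141e-01 3.000e-04] [ 0.65  0.82 -0.41] [ 0.057 -0.031  0.012]
[ 0.4327 -0.0468  0.0795] [9.935e-01 1.141e-01 2.000e-04] [ 0.73  0.16 -0.9 ] [-0.005  0.07  -0.037]
[ 0.4326 -0.0468  0.0794] [0.9935 0.1141 0.    ] [ 0.12 -0.46 -0.34] [-0.075 -0.016  0.035]
```

View pics/s4.png

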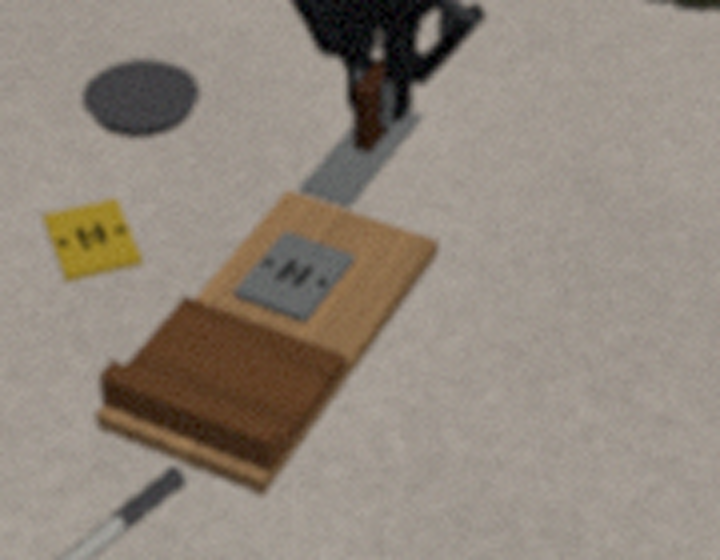

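View pics/t4.png

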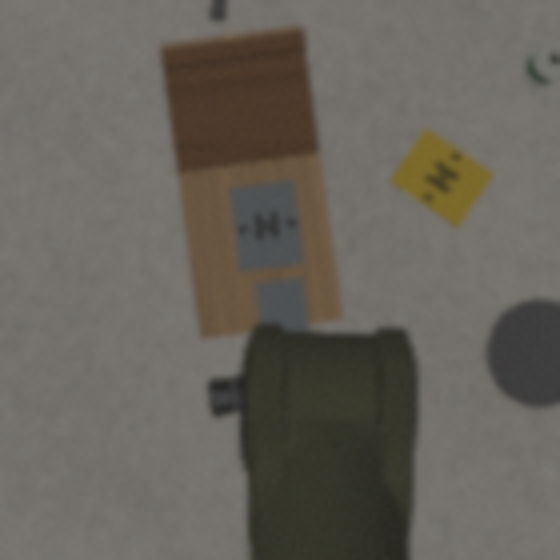

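Run:
```python
from h import *
t=get_image("top"); w=get_image("wrist"); p,R=tool()
q=lambda a,b,z: ray(t,(270+a/4,150+b/4),z)
u=np.array([.9932,.1167,0]);v=np.array([-.1167,.9932,0]);S=np.array([.5969,-.0185,0])
f=lambda P:(round((P-S)@u*1000,1),round((P-S)@v*1000,1))
print("tip",f(q(282,281,.051)),"tipfromtool",f(p+.074*u),"plate near",f(q(270,271,.021)),"far",f(q(266,184,.021)), "step corners",f(q(180,171,.022)),f(q(318,153,.022)))
r=[x for x in place_of(get_image("scene"),"lifter_tip")]
c=get_image("scene")
for x in r[:3]: print(x["p"],f(ray(c,x["point"],.051)))
```

```text
tip (np.float64(-94.0), np.float64(-11.8)) tipfromtool (np.float64(-92.6), np.float64(-8.9)) plate near (np.float64(-85.1), np.float64(-5.3)) far (np.float64(-19.3), np.float64(-11.7)) step corners (np.float64(-0.5), np.float64(51.5)) (np.float64(-1.6), np.float64(-54.1))
0.76 (np.float64(-95.7), np.float64(-9.8))
0.72 (np.float64(-114.4), np.float64(335.2))
```

```bash
python3 -m crank '[[0,0,0.2,0,0.25,-1.5,0],[0,0,0.2,0,0.25,-2.8,0],[0,0,0.2,0,0.25,-3.2,0],[0,0,0.2,0,0.25,-3.4,0],[0,0,0.2,0,0.25,-3.4,0]]'; python3 -m crank '[[0,0,0,0,0,-0.05,0],[0,0,0,0,0,-0.1,0],[0,0,0,0,0,-0.15,0],[0,0,0,0,0,-0.2,0],[0,0,0,0,0,-0.2,0]]'
python3 - <<'E'
from h import *
for i in range(3):
    w=get_image("wrist"); s=get_state(); p,R=tool(s);print(np.round(p,4),np.round(R[:,2],4),np.round(s["ft_force"],2),np.round(s["ft_torque"],3))
E
```

```text
clock: 9.07
tool_pos: [0.4327, -0.0444, 0.0454]
eef_rot: [-14.6, 90.0, -7.9]
ft_force: [0.1, -0.7, -1.4]
finger_gap: 0.0133
clock: 9.7
tool_pos: [0.4326, -0.0443, 0.0434]
eef_rot: [98.0, 90.0, 104.7]
ft_force: [-0.7, 0.4, -1.1]
finger_gap: 0.0133
[ 0.4326 -0.0443  0.0434] [ 0.9931  0.1175 -0.    ] [ 0.42  0.35 -0.69] [-0.017  0.077  0.005]
[ 0.4326 -0.0443  0.0434] [0.9931 0.1175 0.    ] [ 0.14 -0.56 -1.18] [ 0.038 -0.013  0.023]
[ 0.4326 -0.0443  0.0434] [0.9931 0.1175 0.    ] [ 0.21 -0.73 -1.54] [-0.007 -0.014 -0.015]
```

```bash
python3 -m crank '[[0,0,0,0,0,-0.03,0],[0,0,0,0,0,-0.06,0],[0,0,0,0,0,-0.08,0],[0,0,0,0,0,-0.1,0],[0,0,0,0,0,-0.1,0]]'
python3 - <<'E'
from h import *
for i in range(2):
    w=get_image("wrist"); s=get_state(); p,R=tool(s);print(np.round(p,4),np.round(R[:,2],4),np.round(s["ft_force"],2),np.round(s["ft_torque"],3))
E
```

```text
clock: 10.48
tool_pos: [0.4326, -0.0443, 0.0428]
eef_rot: [113.9, 90.0, 120.6]
ft_force: [-3.0, -0.3, 7.0]
finger_gap: 0.0135
[ 0.4325 -0.0443  0.0428] [ 9.931e-01  1.175e-01 -2.000e-04] [-2.95  0.48  5.89] [-0.072  0.52  -0.042]
[ 0.4326 -0.0443  0.0429] [ 9.931e-01  1.174e-01 -1.000e-04] [-3.63 -0.74  5.24] [0.018 0.532 0.011]
```

```bash
python3 -m crank '[[0,0,0,0,0,0.13,0],[0,0,0,0.4,0.05,0.13,0],[0,0,0,0.9,0.11,0.13,0],[0,0,0,1.4,0.16,0.13,0],[0,0,0,1.8,0.21,0.13,0]]'
python3 - <<'E'
from h import *
for i in range(2):
    c=get_image("scene"); s=get_state(); p,R=tool(s);print(np.round(p,4),np.round(R[:,2],4),np.round(s["ft_force"],2),np.round(s["ft_torque"],3))
cv2.imwrite("pics/s5.png",cv2.resize(c["color"][130:270,240:420],None,fx=4,fy=4,interpolation=cv2.INTER_CUBIC))
E
```

```text
clock: 11.2
tool_pos: [0.451, -0.0422, 0.0436]
eef_rot: [-80.5, 90.0, -73.8]
ft_force: [0.5, -0.3, -1.3]
finger_gap: 0.0133
[ 0.4515 -0.0421  0.0437] [9.930e-01 1.177e-01 6.000e-04] [ 0.04 -0.22 -0.25] [ 0.036 -0.048 -0.01 ]
[ 0.4512 -0.0422  0.0437] [9.931e-01 1.177e-01 3.000e-04] [-0.01 -0.04 -1.39] [-0.039  0.055  0.034]
```

View pics/s5.png

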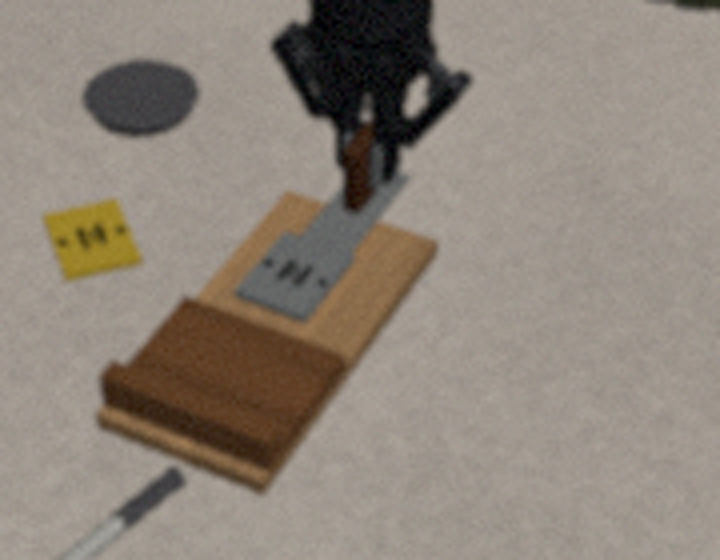

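```bash
python3 -m crank '[[0,0,0,0.3,0.035,0,0],[0,0,0,0.6,0.07,0,0],[0,0,0,0.9,0.105,0,0],[0,0,0,1.2,0.14,0,0],[0,0,0,1.5,0.175,0,0]]'
python3 - <<'E'
from h import *
for i in range(2):
    c=get_image("scene"); s=get_state(); p,R=tool(s);print(np.round(p,4),np.round(R[:,2],4),np.round(s["ft_force"],2),np.round(s["ft_torque"],3))
E
python3 -m crank '[[0,0,0,0.1,0.012,0,0],[0,0,0,0.2,0.024,0,0],[0,0,0,0.3,0.035,0,0],[0,0,0,0.3,0.035,0,0],[0,0,0,0.3,0.035,0,0]]'
```

```text
clock: 11.92
tool_pos: [0.4657, -0.0404, 0.0436]
eef_rot: [96.9, 90.0, 103.6]
ft_force: [-1.0, -1.1, -0.9]
finger_gap: 0.0134
[ 0.4663 -0.0403  0.0437] [9.930e-01 1.178e-01 7.000e-04] [ 0.49  0.14 -2.13] [ 0.     0.126 -0.02 ]
[ 0.4662 -0.0404  0.0438] [9.931e-01 1.177e-01 7.000e-04] [-0.05  0.59 -0.41] [-0.046  0.028  0.03 ]
clock: 12.65
tool_pos: [0.4687, -0.0401, 0.0437]
eef_rot: [-0.2, 90.0, 6.6]
ft_force: [-0.2, -0.0, -1.7]
finger_gap: 0.0126
```

```bash
python3 -m crank '[[0,0,0,0.08,0.01,0,0],[0,0,0,0.16,0.02,0,0],[0,0,0,0.22,0.026,0,0],[0,0,0,0.22,0.026,0,0],[0,0,0,0.22,0.026,0,0]]'
python3 - <<'E'
from h import *
c=get_image("scene"); s=get_state(); p,R=tool(s);print(np.round(p,4),np.round(R[:,2],4),np.round(s["ft_force"],2),np.round(s["ft_torque"],3))
cv2.imwrite("pics/s6.png",cv2.resize(c["color"][130:270,240:420],None,fx=4,fy=4,interpolation=cv2.INTER_CUBIC))
t=get_image("top"); cv2.imwrite("pics/t6.png",cv2.resize(t["color"][150:290,270:410],None,fx=4,fy=4,interpolation=cv2.INTER_CUBIC))
E
```

```text
clock: 13.28
tool_pos: [0.4709, -0.0398, 0.0437]
eef_rot: [8.8, 90.0, 15.6]
ft_force: [-0.1, -0.4, -0.5]
finger_gap: 0.0129
[ 0.4709 -0.0398  0.0437] [9.931e-01 1.176e-01 3.000e-04] [-0.05 -0.61 -1.3 ] [-0.01   0.073  0.008]
```

View pics/s6.png

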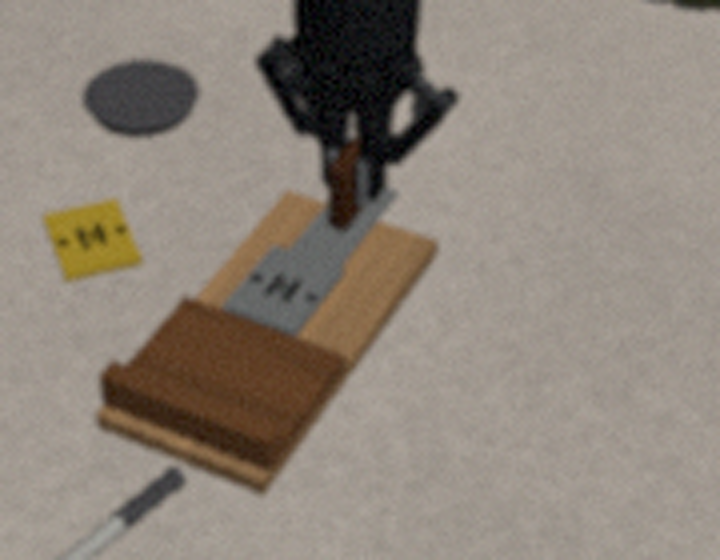

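View pics/t6.png

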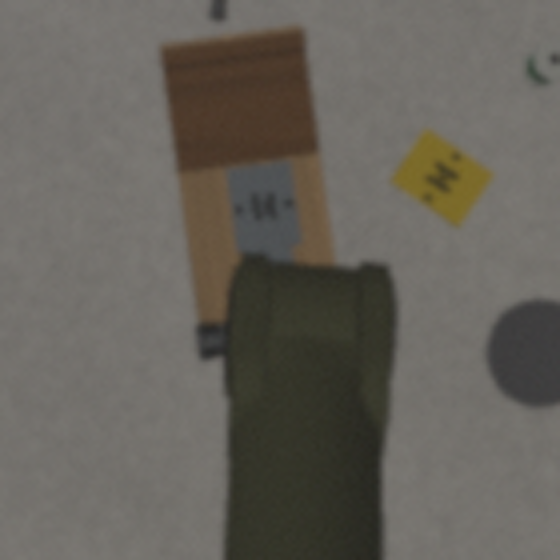

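```bash
python3 -m crank '[[0,0,0,0.03,0.004,0,0],[0,0,0,0.06,0.007,0,0],[0,0,0,0.09,0.011,0,0],[0,0,0,0.12,0.014,0,0],[0,0,0,0.12,0.014,0,0]]'
python3 -m crank '[[0,0,0,0.02,0.002,0,0],[0,0,0,0.04,0.005,0,0],[0,0,0,0.06,0.007,0,0],[0,0,0,0.07,0.008,0,0],[0,0,0,0.07,0.008,0,0]]'
```

```text
clock: 14.0
tool_pos: [0.472, -0.0397, 0.0437]
eef_rot: [26.0, 90.0, 32.7]
ft_force: [-0.8, -0.6, -0.4]
finger_gap: 0.0134
clock: 14.62
tool_pos: [0.4727, -0.0396, 0.0437]
eef_rot: [39.2, 90.0, 45.9]
ft_force: [-1.8, 1.3, -1.3]
finger_gap: 0.0134
```

```bash
python3 -m crank '[[0,0,0,0.02,0.002,0,0],[0,0,0,0.04,0.005,0,0],[0,0,0,0.06,0.007,0,0],[0,0,0,0.07,0.008,0,0],[0,0,0,0.07,0.008,0,0]]'
```

```text
clock: 15.25
tool_pos: [0.4734, -0.0395, 0.0437]
eef_rot: [22.5, 90.0, 29.3]
ft_force: [-0.8, 0.1, -1.5]
finger_gap: 0.0134
```

```bash
python3 -m crank '[[0,0,0,0.02,0.002,0,0],[0,0,0,0.04,0.005,0,0],[0,0,0,0.06,0.007,0,0],[0,0,0,0.08,0.009,0,0],[0,0,0,0.08,0.009,0,0]]'
python3 - <<'E'
from h import *
t=get_image("top"); cv2.imwrite("pics/t7.png",cv2.resize(t["color"][170:230,300:370],None,fx=8,fy=8,interpolation=cv2.INTER_CUBIC))
E
```

```text
clock: 15.88
tool_pos: [0.4742, -0.0395, 0.0437]
eef_rot: [85.0, 90.0, 91.7]
ft_force: [-1.6, -0.8, -1.3]
finger_gap: 0.013
```

View pics/t7.png

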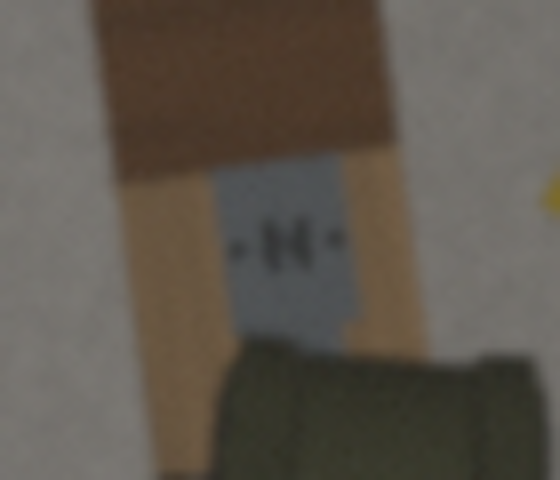

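```bash
python3 -m crank '[[0,0,0,0.02,0.002,0,0],[0,0,0,0.04,0.005,0,0],[0,0,0,0.06,0.007,0,0],[0,0,0,0.06,0.007,0,0],[0,0,0,0.06,0.007,0,0]]'
```

```text
clock: 16.55
tool_pos: [0.4742, -0.0395, 0.0436]
eef_rot: [171.0, 89.9, 177.7]
ft_force: [-4.6, -0.8, 2.2]
finger_gap: 0.0133
```

```bash
python3 -m crank '[[0,0,0,0.01,0.001,0.01,0],[0,0,0,0.02,0.002,0.02,0],[0,0,0,0.025,0.003,0.02,0],[0,0,0,0.025,0.003,0.02,0],[0,0,0,0.025,0.003,0.02,0]]'
python3 - <<'E'
from h import *
for i in range(2):
    c=get_image("top"); s=get_state(); p,R=tool(s);print(np.round(p,4),np.round(R[:,2],4),np.round(s["ft_force"],2),np.round(s["ft_torque"],3))
E
```

```text
clock: 17.18
tool_pos: [0.4743, -0.0394, 0.0436]
eef_rot: [171.2, 89.9, 178.0]
ft_force: [-6.3, -0.2, 1.9]
finger_gap: 0.0131
[ 0.4743 -0.0394  0.0436] [ 0.9931  0.1175 -0.0016] [-4.92 -0.73  2.63] [-0.163  1.027 -0.052]
[ 0.4743 -0.0395  0.0436] [ 0.9931  0.1174 -0.0016] [-5.16 -1.39  2.45] [-0.184  1.086 -0.053]
```

```bash
python3 -m crank '[[0,0,0,0.01,0.001,0.01,0],[0,0,0,0.02,0.002,0.02,0],[0,0,0,0.025,0.003,0.02,0],[0,0,0,0.025,0.003,0.02,0],[0,0,0,0.025,0.003,0.02,0]]'
python3 - <<'E'
from h import *
for i in range(2):
    c=get_image("top"); s=get_state(); p,R=tool(s);print(np.round(p,4),np.round(R[:,2],4),np.round(s["ft_force"],2),np.round(s["ft_torque"],3))
E
```

```text
clock: 17.9
tool_pos: [0.4743, -0.0394, 0.0437]
eef_rot: [174.5, 89.9, -178.8]
ft_force: [-5.5, -0.4, 1.4]
finger_gap: 0.0131
[ 0.4743 -0.0394  0.0437] [ 0.9931  0.1175 -0.002 ] [-5.34 -0.74  0.38] [-0.119  1.175 -0.036]
[ 0.4744 -0.0394  0.0437] [ 0.9931  0.1174 -0.0019] [-6.72 -0.75 -0.02] [-0.189  1.146 -0.018]
```

```bash
python3 -m crank '[[0,0,0,0.02,0.002,0.01,0],[0,0,0,0.04,0.005,0.02,0],[0,0,0,0.045,0.005,0.02,0],[0,0,0,0.045,0.005,0.02,0],[0,0,0,0.045,0.005,0.02,0]]'
python3 - <<'E'
from h import *
for i in range(2):
    c=get_image("top"); s=get_state(); p,R=tool(s);print(np.round(p,4),np.round(R[:,2],4),np.round(s["ft_force"],2),np.round(s["ft_torque"],3))
cv2.imwrite("pics/t8.png",cv2.resize(c["color"][170:230,300:370],None,fx=8,fy=8,interpolation=cv2.INTER_CUBIC))
c=get_image("scene");cv2.imwrite("pics/s8.png",cv2.resize(c["color"][160:250,260:370],None,fx=7,fy=6,interpolation=cv2.INTER_CUBIC))
E
```

```text
clock: 18.62
tool_pos: [0.4744, -0.0395, 0.0438]
eef_rot: [174.3, 89.8, -178.9]
ft_force: [-6.3, -0.6, 2.0]
finger_gap: 0.0133
[ 0.4743 -0.0395  0.0438] [ 0.9931  0.1174 -0.0029] [-6.67 -0.66  2.18] [-0.167  1.272  0.035]
[ 0.4744 -0.0394  0.0438] [ 0.9931  0.1174 -0.0029] [-5.92 -0.81  1.94] [-0.133  1.334  0.008]
```

View pics/t8.png

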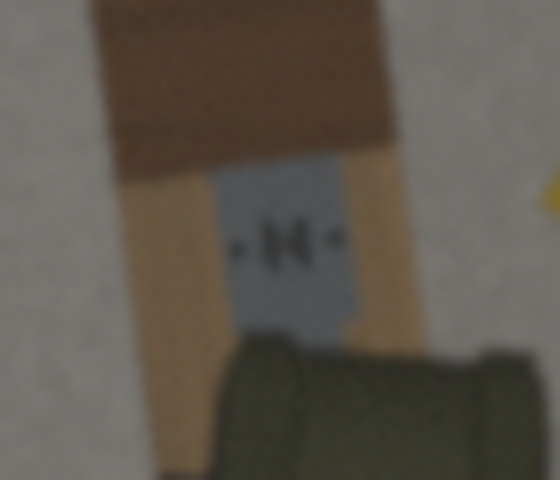

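View pics/s8.png

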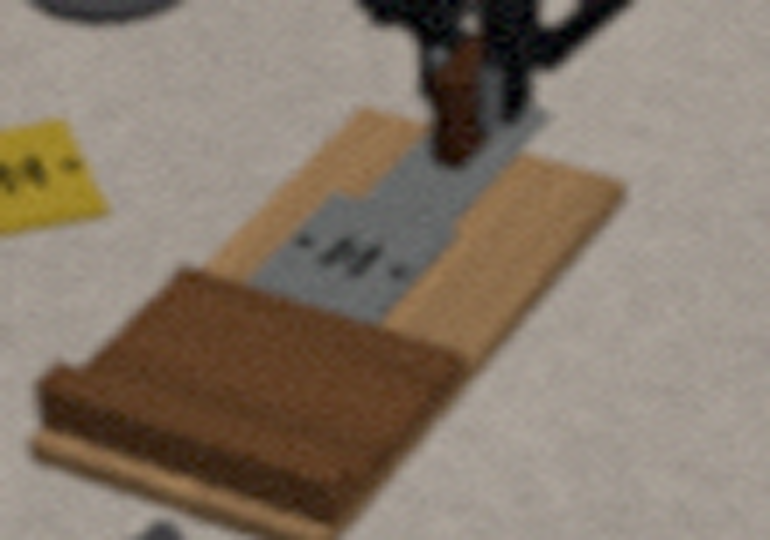

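```bash
python3 -m crank '[[0,0,0,0.02,0.002,0.0,0],[0,0,0,0.04,0.005,0.0,0],[0,0,0,0.055,0.006,0.0,0],[0,0,0,0.055,0.006,0.0,0],[0,0,0,0.055,0.006,0.0,0]]'
python3 - <<'E'
from h import *
for i in range(2):
    c=get_image("top"); s=get_state(); p,R=tool(s);print(np.round(p,4),np.round(R[:,2],4),np.round(s["ft_force"],2),np.round(s["ft_torque"],3))
E
```

```text
clock: 19.4
tool_pos: [0.4744, -0.0394, 0.0438]
eef_rot: [173.2, 89.8, 180.0]
ft_force: [-7.4, -2.0, 3.4]
finger_gap: 0.0129
[ 0.4744 -0.0394  0.0438] [ 0.9931  0.1173 -0.004 ] [-7.95 -1.09  4.18] [-0.141  1.568 -0.031]
[ 0.4744 -0.0394  0.0438] [ 0.9931  0.1173 -0.004 ] [-8.    0.31  4.37] [-0.186  1.542 -0.018]
```

```bash
python3 -m crank '[[0,0,0,-0.3,-0.035,0,0],[0,0,0,-0.55,-0.065,0.1,0],[0,0,0,-0.55,-0.065,0.3,0],[0,0,0,-0.53,-0.062,0.7,0],[0,0,0,-0.5,-0.06,1.15,0]]'
python3 - <<'E'
from h import *
c=get_image("scene"); s=get_state(); p,R=tool(s);print(np.round(p,4),np.round(R[:,2],4),np.round(s["ft_force"],2),np.round(s["ft_torque"],3))
cv2.imwrite("pics/s9.png",cv2.resize(c["color"][160:250,260:370],None,fx=7,fy=6,interpolation=cv2.INTER_CUBIC))
E
```

```text
clock: 20.12
tool_pos: [0.4716, -0.0398, 0.0562]
eef_rot: [6.4, 90.0, 13.2]
ft_force: [0.7, 0.4, -1.0]
finger_gap: 0.0132
[ 0.4719 -0.0398  0.0567] [0.9931 0.1175 0.0012] [-0.56 -0.03 -1.6 ] [-0.011  0.254  0.031]
```

View pics/s9.png

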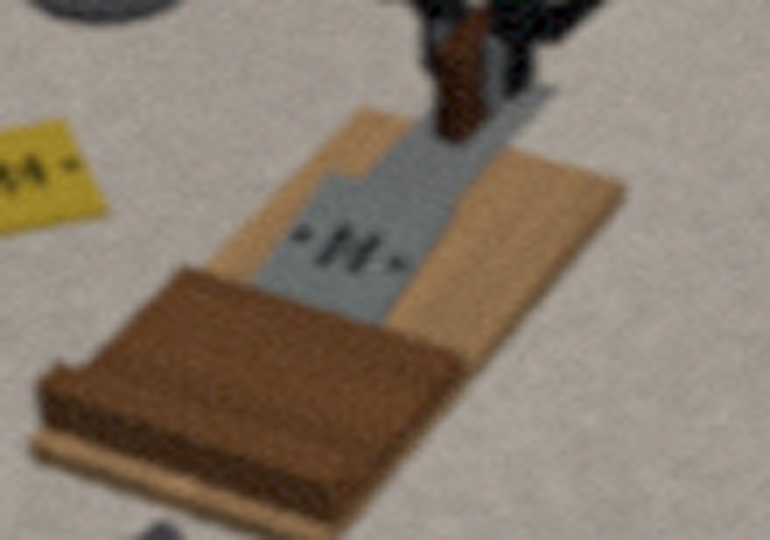

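```bash
python3 -m crank '[[0,0,0,0.1,0.012,0.6,0],[0,0,0,0.3,0.035,1.1,0],[0,0,0,0.62,0.073,1.65,0],[0,0,0,1.05,0.124,2.2,0],[0,0,0,1.38,0.163,2.55,0]]'
python3 - <<'E'
from h import *
c=get_image("scene"); s=get_state(); p,R=tool(s);print(np.round(p,4),np.round(R[:,2],4),np.round(s["ft_force"],2),np.round(s["ft_torque"],3))
cv2.imwrite("pics/s10.png",cv2.resize(c["color"][160:250,260:370],None,fx=7,fy=6,interpolation=cv2.INTER_CUBIC))
E
```

```text
clock: 20.8
tool_pos: [0.4857, -0.0381, 0.0818]
eef_rot: [1.1, 90.0, 7.8]
ft_force: [-0.0, -0.4, -1.3]
finger_gap: 0.0131
[ 0.4864 -0.038   0.0822] [0.993  0.1177 0.0019] [-0.14  0.95 -0.11] [-0.029  0.108 -0.049]
```

View pics/s10.png

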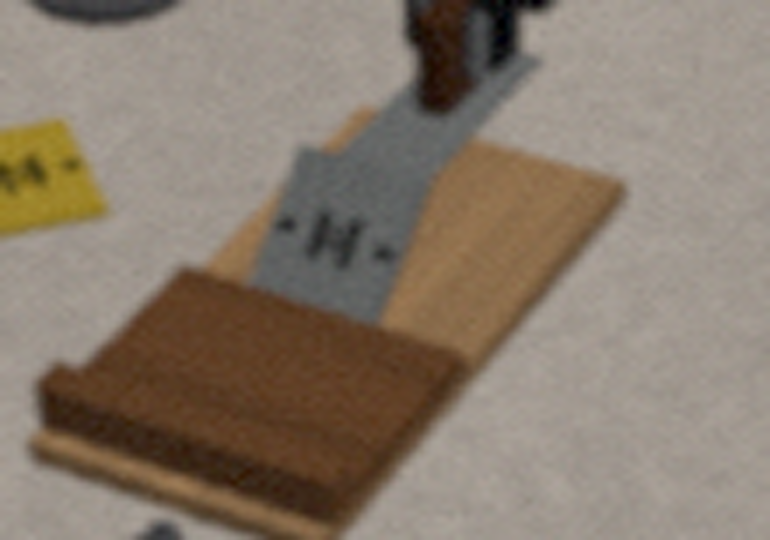

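```bash
python3 -m crank '[[0,0,0,0.5,0.06,0.47,0],[0,0,0,1.1,0.13,0.82,0],[0,0,0,1.8,0.21,1.08,0],[0,0,0,2.35,0.275,1.2,0],[0,0,0,2.6,0.305,1.26,0]]'
python3 - <<'E'
from h import *
c=get_image("scene"); s=get_state(); p,R=tool(s);print(np.round(p,4),np.round(R[:,2],4),np.round(s["ft_force"],2),np.round(s["ft_torque"],3))
cv2.imwrite("pics/s11.png",cv2.resize(c["color"][150:250,260:370],None,fx=7,fy=6,interpolation=cv2.INTER_CUBIC))
E
```

```text
clock: 21.48
tool_pos: [0.5116, -0.035, 0.0939]
eef_rot: [-25.0, 90.0, -18.2]
ft_force: [0.2, -1.2, -0.3]
finger_gap: 0.0132
[ 0.5117 -0.035   0.094 ] [9.930e-01 1.177e-01 5.000e-04] [ 0.57  0.32 -1.05] [ 0.007 -0.022 -0.033]
```

View pics/s11.png

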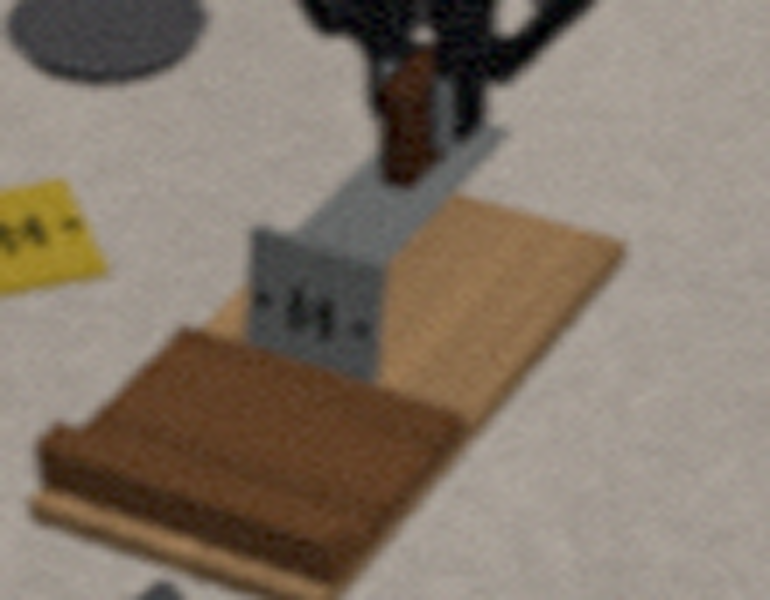

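```bash
python3 -m crank '[[0,0,0,0.4,0.047,0.03,0],[0,0,0,0.8,0.094,0.03,0],[0,0,0,1.1,0.129,0.02,0],[0,0,0,1.4,0.164,0,0],[0,0,0,1.7,0.2,-0.02,0]]'
python3 - <<'E'
from h import *
c=get_image("scene"); s=get_state(); p,R=tool(s);print(np.round(p,4),np.round(R[:,2],4),np.round(s["ft_force"],2),np.round(s["ft_torque"],3))
cv2.imwrite("pics/s12.png",cv2.resize(c["color"][150:250,260:370],None,fx=7,fy=6,interpolation=cv2.INTER_CUBIC))
E
```

```text
clock: 22.15
tool_pos: [0.5283, -0.0331, 0.0937]
eef_rot: [45.9, 90.0, 52.7]
ft_force: [0.5, -0.3, -1.2]
finger_gap: 0.0129
[ 0.5287 -0.033   0.0937] [9.931e-01 1.177e-01 6.000e-04] [ 0.19 -0.52 -0.29] [ 0.045 -0.006 -0.054]
```

View pics/s12.png

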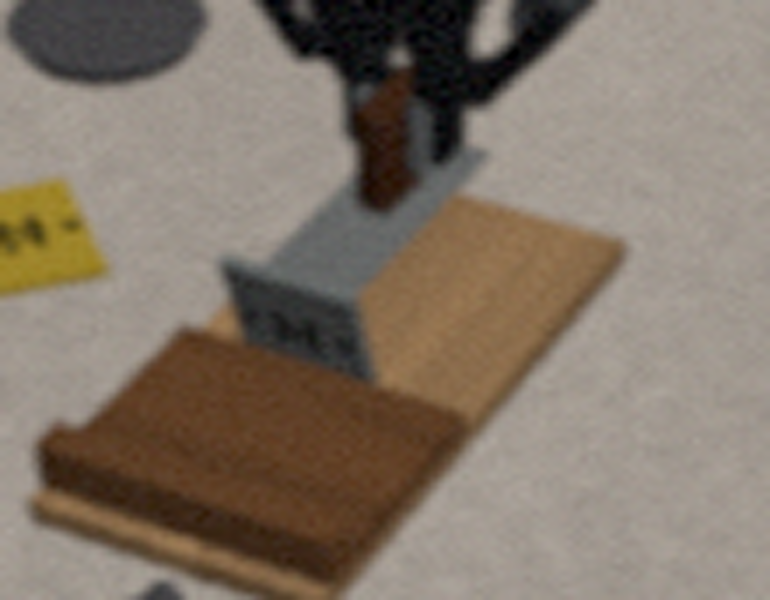

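```bash
python3 -m crank '[[0,0,0,0.4,0.047,0,0],[0,0,0,0.7,0.082,-0.03,0],[0,0,0,0.9,0.105,-0.05,0],[0,0,0,1.1,0.13,-0.1,0],[0,0,0,1.1,0.13,-0.1,0]]'
python3 - <<'E'
from h import *
c=get_image("scene"); s=get_state(); p,R=tool(s);print(np.round(p,4),np.round(R[:,2],4),np.round(s["ft_force"],2),np.round(s["ft_torque"],3))
cv2.imwrite("pics/s13.png",cv2.resize(c["color"][150:250,260:370],None,fx=7,fy=6,interpolation=cv2.INTER_CUBIC))
E
```

```text
clock: 22.82
tool_pos: [0.5392, -0.0318, 0.0926]
eef_rot: [149.9, 90.0, 156.6]
ft_force: [-0.1, -0.0, -0.4]
finger_gap: 0.0129
[ 0.539  -0.0318  0.0926] [ 9.931e-01  1.175e-01 -2.000e-04] [-0.73  0.33 -1.13] [-0.006 -0.001 -0.037]
```

View pics/s13.png

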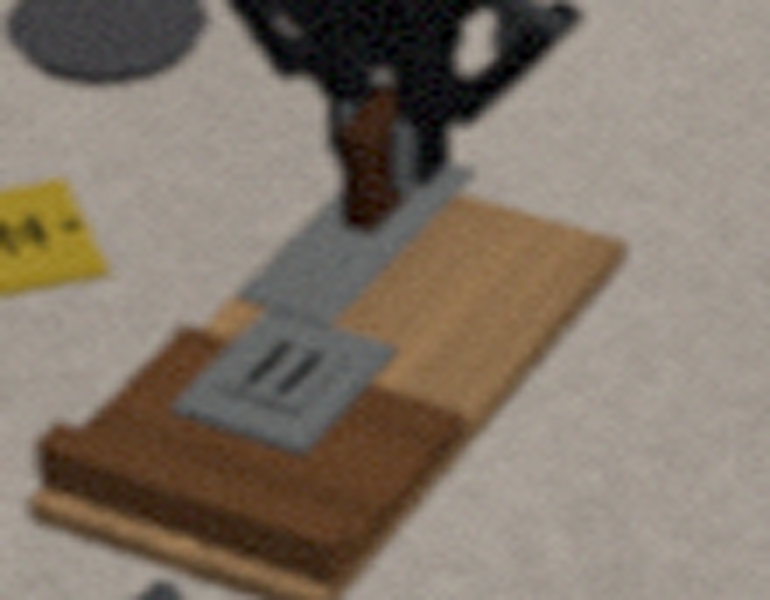

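```bash
python3 -m crank '[[0,0,0,-1,-0.117,0.3,0],[0,0,0,-2.5,-0.29,0.3,0],[0,0,0,-4,-0.47,-1,0],[0,0,0,-4.2,-0.49,-2.5,0],[0,0,0,-4.2,-0.49,-3.2,0]]'
python3 -m crank '[[0,0,0,0,0,-0.2,0],[0,0,0,0,0,-0.4,0],[0,0,0,0,0,-0.6,0],[0,0,0,0,0,-0.6,0],[0,0,0,0,0,-0.6,0]]'
python3 - <<'E'
from h import *
c=get_image("scene"); t=get_image("top"); s=get_state(); p,R=tool(s);print(np.round(p,4),np.round(R[:,2],4),np.round(s["ft_force"],2),np.round(s["ft_torque"],3))
cv2.imwrite("pics/s14.png",cv2.resize(c["color"][150:250,260:370],None,fx=7,fy=6,interpolation=cv2.INTER_CUBIC))
cv2.imwrite("pics/t14.png",cv2.resize(t["color"][150:230,300:370],None,fx=8,fy=7,interpolation=cv2.INTER_CUBIC))
E
```

```text
clock: 23.5
tool_pos: [0.4963, -0.0366, 0.0598]
eef_rot: [159.1, 89.9, 165.8]
ft_force: [-0.3, 0.5, -0.4]
finger_gap: 0.013
clock: 24.12
tool_pos: [0.4972, -0.0368, 0.0548]
eef_rot: [5.6, 90.0, 12.3]
ft_force: [0.0, -0.2, -0.4]
finger_gap: 0.0134
[ 0.4972 -0.0367  0.0548] [9.931e-01 1.175e-01 3.000e-04] [-0.14 -0.19 -1.5 ] [-0.016 -0.042 -0.049]
```

View pics/s14.png

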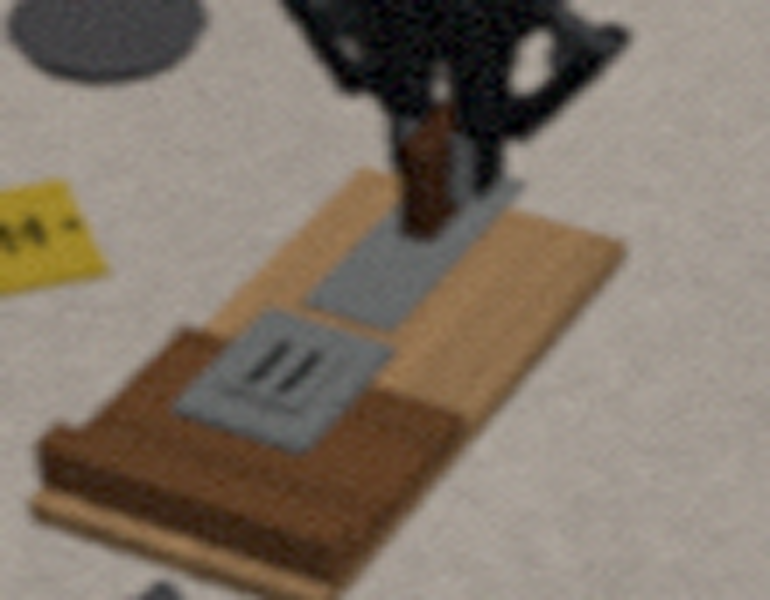

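View pics/t14.png

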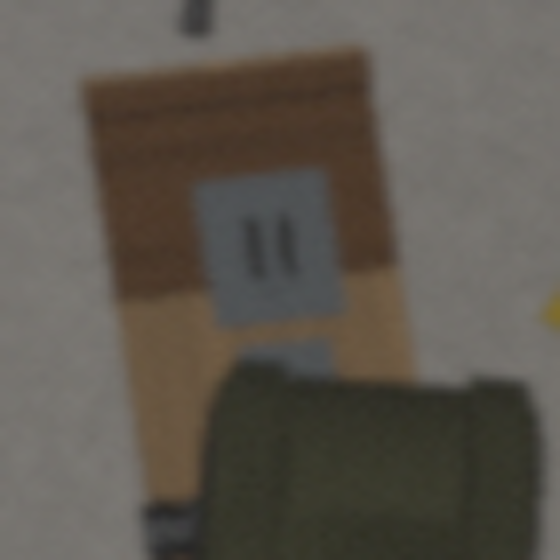

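```bash
python3 -m crank '[[0,0,0,0.3,0.035,0,0],[0,0,0,0.6,0.07,0,0],[0,0,0,0.9,0.105,0,0],[0,0,0,1.3,0.152,0,0],[0,0,0,1.7,0.2,0,0]]'
python3 - <<'E'
from h import *
c=get_image("scene"); s=get_state(); p,R=tool(s);print(np.round(p,4),np.round(R[:,2],4),np.round(s["ft_force"],2),np.round(s["ft_torque"],3))
cv2.imwrite("pics/s15.png",cv2.resize(c["color"][150:250,260:370],None,fx=7,fy=6,interpolation=cv2.INTER_CUBIC))
E
```

```text
clock: 24.85
tool_pos: [0.5141, -0.0347, 0.0546]
eef_rot: [171.0, 90.0, 177.7]
ft_force: [-0.6, -1.4, -0.7]
finger_gap: 0.013
[ 0.5148 -0.0346  0.0547] [9.931e-01 1.177e-01 5.000e-04] [ 0.6  -0.22 -1.38] [-0.067  0.032 -0.023]
```

View pics/s15.png

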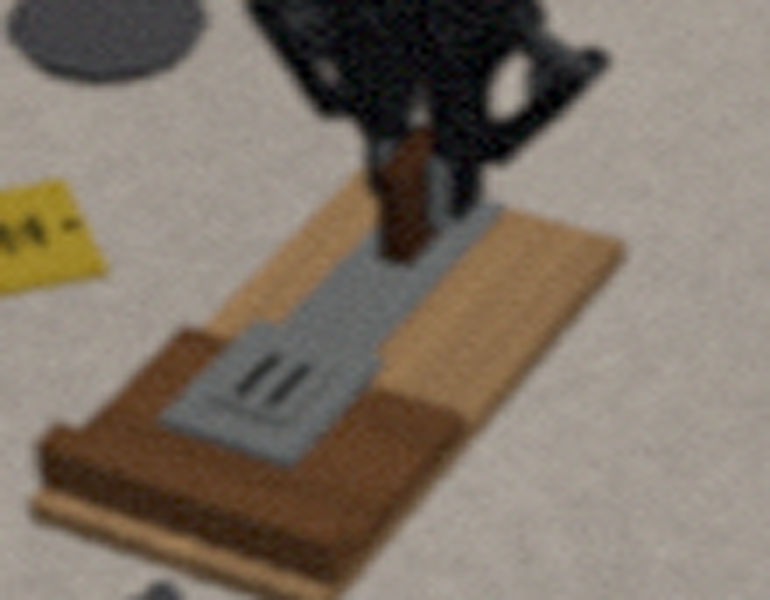

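```bash
python3 -m crank '[[0,0,0,0.4,0.047,0,0],[0,0,0,0.8,0.094,0,0],[0,0,0,1.2,0.14,0,0],[0,0,0,1.6,0.187,0,0],[0,0,0,1.9,0.222,0,0]]'
python3 - <<'E'
from h import *
c=get_image("scene"); s=get_state(); p,R=tool(s);print(np.round(p,4),np.round(R[:,2],4),np.round(s["ft_force"],2),np.round(s["ft_torque"],3))
cv2.imwrite("pics/s16.png",cv2.resize(c["color"][150:250,260:370],None,fx=7,fy=6,interpolation=cv2.INTER_CUBIC))
t=get_image("top")
cv2.imwrite("pics/t16.png",cv2.resize(t["color"][150:230,300:370],None,fx=8,fy=7,interpolation=cv2.INTER_CUBIC))
E
```

```text
clock: 25.52
tool_pos: [0.5334, -0.0325, 0.0547]
eef_rot: [80.9, 90.0, 87.6]
ft_force: [-0.9, -0.6, -0.4]
finger_gap: 0.0133
[ 0.5338 -0.0324  0.0548] [9.930e-01 1.177e-01 7.000e-04] [ 0.56 -0.36 -0.78] [0.015 0.085 0.036]
```

View pics/s16.png

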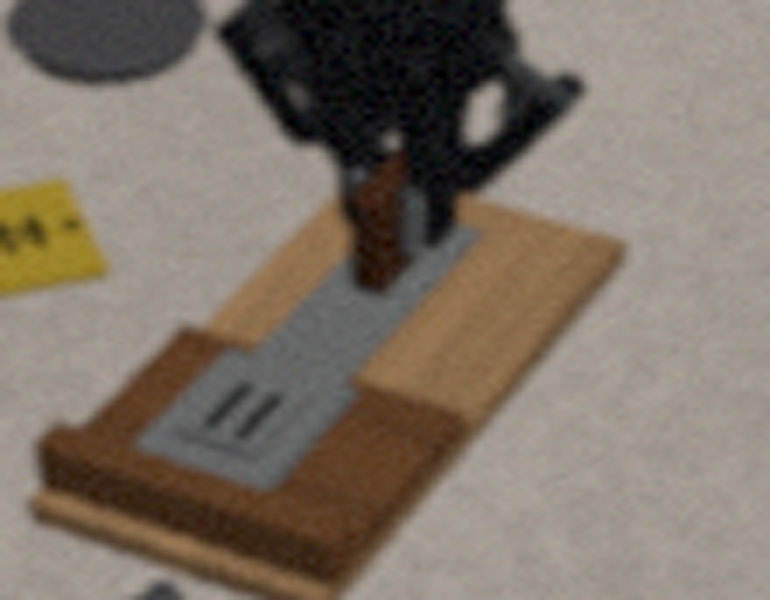

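View pics/t16.png

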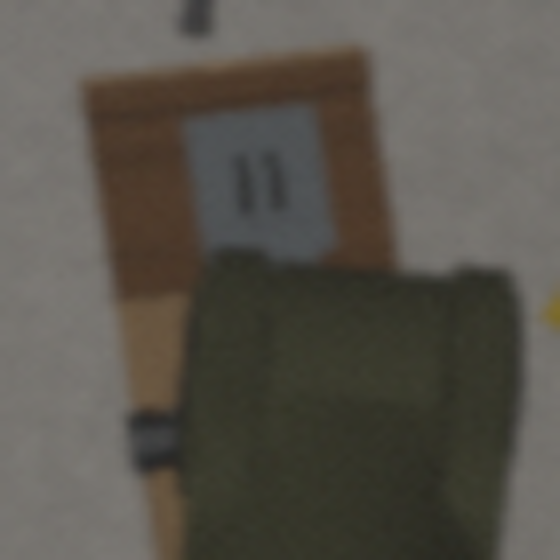

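```bash
python3 -m crank '[[0,0,0,0.08,0.01,0,0],[0,0,0,0.16,0.019,0,0],[0,0,0,0.24,0.028,0,0],[0,0,0,0.28,0.033,0,0],[0,0,0,0.28,0.033,0,0]]'
python3 -m crank '[[0,0,0,0.02,0.002,0,0],[0,0,0,0.04,0.005,0,0],[0,0,0,0.06,0.007,0,0],[0,0,0,0.08,0.009,0,0],[0,0,0,0.08,0.009,0,0]]'
```

```text
clock: 26.25
tool_pos: [0.5359, -0.0322, 0.0547]
eef_rot: [49.5, 90.0, 56.3]
ft_force: [-1.0, -0.1, -1.0]
finger_gap: 0.013
clock: 26.88
tool_pos: [0.5367, -0.032, 0.0547]
eef_rot: [42.1, 90.0, 48.8]
ft_force: [-0.7, -0.2, -0.9]
finger_gap: 0.013
```

```bash
python3 -m crank '[[0,0,0,0.02,0.002,0,0],[0,0,0,0.04,0.005,0,0],[0,0,0,0.06,0.007,0,0],[0,0,0,0.08,0.009,0,0],[0,0,0,0.08,0.009,0,0]]'
python3 -m crank '[[0,0,0,0.02,0.002,0,0],[0,0,0,0.04,0.005,0,0],[0,0,0,0.06,0.007,0,0],[0,0,0,0.06,0.007,0,0],[0,0,0,0.06,0.007,0,0]]'
```

```text
clock: 27.5
tool_pos: [0.5375, -0.032, 0.0547]
eef_rot: [34.5, 90.0, 41.2]
ft_force: [-0.3, 0.1, -1.3]
finger_gap: 0.0135
clock: 28.12
tool_pos: [0.5378, -0.032, 0.0546]
eef_rot: [163.6, 90.0, 170.4]
ft_force: [-2.6, -0.3, 1.2]
finger_gap: 0.0132
```

```bash
python3 -m crank '[[0,0,0,0.02,0.002,0.01,0],[0,0,0,0.04,0.005,0.01,0],[0,0,0,0.06,0.007,0.01,0],[0,0,0,0.06,0.007,0.01,0],[0,0,0,0.06,0.007,0.01,0]]'
python3 - <<'E'
from h import *
c=get_image("scene"); s=get_state(); p,R=tool(s);print(np.round(p,4),np.round(R[:,2],4),np.round(s["ft_force"],2),np.round(s["ft_torque"],3))
cv2.imwrite("pics/s17.png",cv2.resize(c["color"][150:250,260:370],None,fx=7,fy=6,interpolation=cv2.INTER_CUBIC))
E
```

```text
clock: 28.75
tool_pos: [0.5378, -0.032, 0.0547]
eef_rot: [170.5, 89.9, 177.3]
ft_force: [-5.6, -0.5, 3.0]
finger_gap: 0.013
[ 0.5378 -0.032   0.0547] [ 0.9931  0.1174 -0.0018] [-5.62 -0.74  3.42] [-0.136  1.105  0.043]
```

View pics/s17.png

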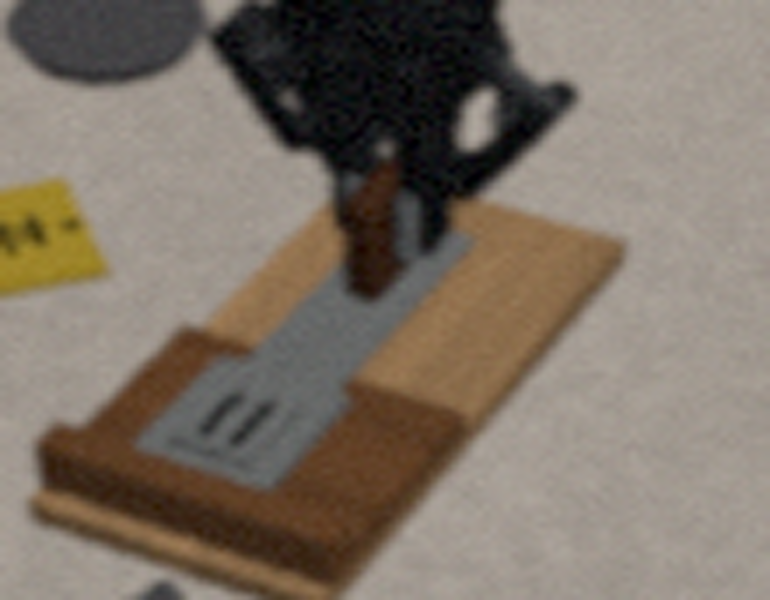

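```bash
python3 -m crank '[[0,0,0,0.02,0.002,0.01,0],[0,0,0,0.04,0.005,0.02,0],[0,0,0,0.05,0.006,0.02,0],[0,0,0,0.05,0.006,0.02,0],[0,0,0,0.05,0.006,0.02,0]]'
python3 - <<'E'
from h import *
for i in range(3):
    t=get_image("top"); s=get_state(); p,R=tool(s);print(np.round(p,4),np.round(R[:,2],4),np.round(s["ft_force"],2),np.round(s["ft_torque"],3))
cv2.imwrite("pics/t17.png",cv2.resize(t["color"][150:230,300:370],None,fx=8,fy=7,interpolation=cv2.INTER_CUBIC))
E
```

```text
clock: 29.42
tool_pos: [0.5379, -0.032, 0.0547]
eef_rot: [171.4, 89.8, 178.1]
ft_force: [-6.5, -1.3, 4.4]
finger_gap: 0.0131
[ 0.5379 -0.032   0.0547] [ 0.9931  0.1173 -0.0027] [-5.94 -0.45  3.22] [-0.075  1.279  0.008]
[ 0.5379 -0.032   0.0547] [ 0.9931  0.1173 -0.0028] [-6.98 -0.82  3.92] [-0.079  1.32   0.012]
[ 0.5379 -0.032   0.0547] [ 0.9931  0.1173 -0.0028] [-7.33 -0.39  2.95] [-0.14   1.297 -0.005]
```

View pics/t17.png

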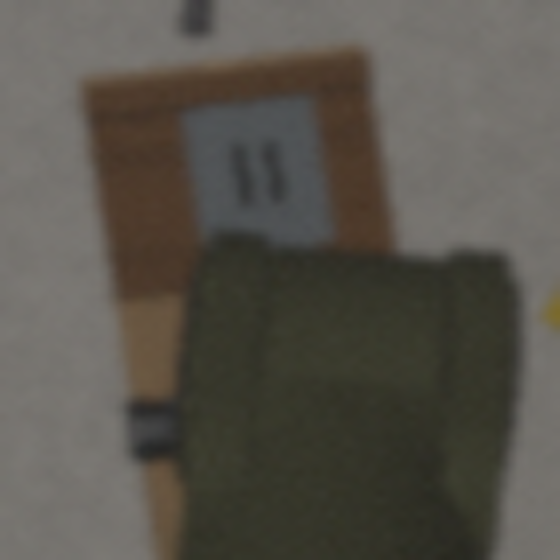

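```bash
python3 -m crank '[[0,0,0,-0.3,-0.035,0,0],[0,0,0,-1,-0.117,0,0],[0,0,0,-2.5,-0.29,0.2,0],[0,0,0,-4.5,-0.53,2,0],[0,0,0,-5.5,-0.64,5,0]]'
python3 -m crank '[[0,0,0,0,1,4,0],[0,0,0,0,6,6,0],[0,0,0,0,12,6,0],[0,0,0,0,18,6,0],[0,0,0,0.5,23.5,4,0]]'
python3 - <<'E'
from h import *
t=get_image("top"); c=get_image("scene"); s=get_state(); p,R=tool(s);print(np.round(p,4),np.round(R[:,2],4),np.round(s["ft_force"],2),np.round(s["ft_torque"],3))
cv2.imwrite("pics/t18.png",cv2.resize(t["color"][150:230,300:370],None,fx=8,fy=7,interpolation=cv2.INTER_CUBIC))
cv2.imwrite("pics/s18.png",cv2.resize(c["color"][120:270,250:480],None,fx=3.4,fy=3.4,interpolation=cv2.INTER_CUBIC))
E
```

```text
clock: 30.2
tool_pos: [0.4815, -0.0385, 0.1045]
eef_rot: [172.6, 89.8, 179.3]
ft_force: [0.6, 0.1, 0.1]
finger_gap: 0.0132
clock: 30.82
tool_pos: [0.4896, 0.1992, 0.1469]
eef_rot: [24.9, 89.7, 31.6]
ft_force: [0.7, -0.6, -0.3]
finger_gap: 0.013
[0.4863 0.2037 0.1432] [ 0.9918  0.1274 -0.0022] [-0.85 -1.12 -1.11] [-0.023  0.056 -0.016]
```

View pics/t18.png

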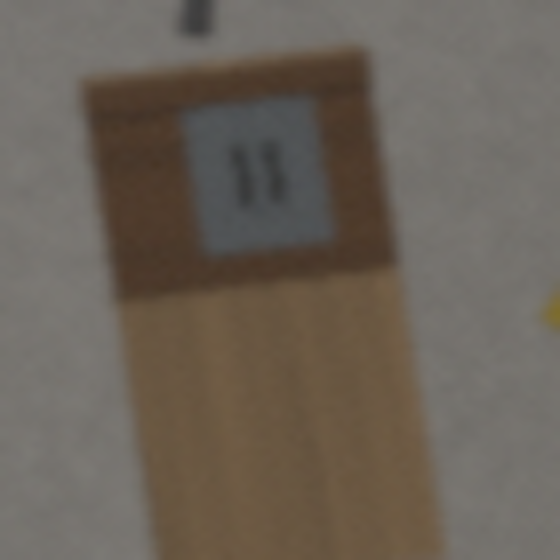

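View pics/s18.png

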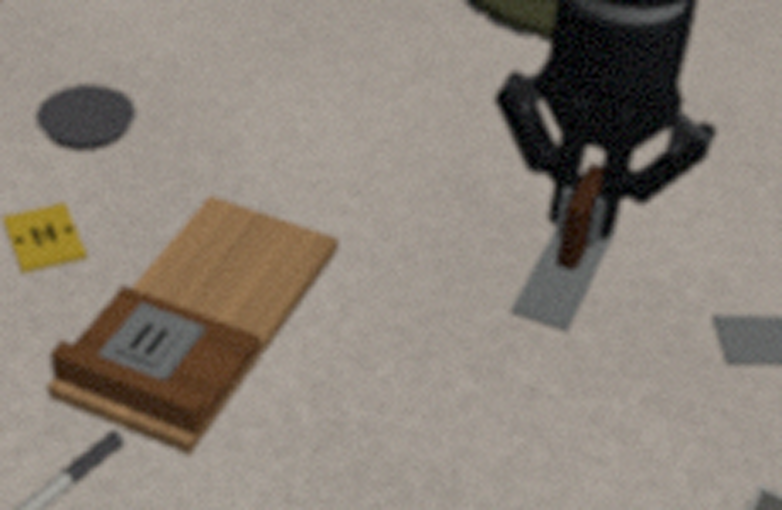

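```bash
python3 -m crank '[[0,0,0,0,0,-3,0],[0,0,0,0,0,-6,0],[0,0,0,0,0,-9,0],[0,0,0,0,0,-10.5,0],[0,0,0,0,0,-10.5,0]]'
python3 -m crank '[[0,0,0,0,0,-0.02,0],[0,0,0,0,0,-0.05,0],[0,0,0,0,0,-0.05,0],[0,0,0,0,0,-0.05,0],[0,0,0,0,0,-0.05,0]]'
```

```text
clock: 31.55
tool_pos: [0.4884, 0.1961, 0.0394]
eef_rot: [-155.7, 89.9, -149.0]
ft_force: [-0.1, -0.1, -0.3]
finger_gap: 0.013
clock: 32.17
tool_pos: [0.4892, 0.1968, 0.0396]
eef_rot: [42.9, 90.0, 49.6]
ft_force: [-1.0, 0.5, -0.6]
finger_gap: 0.0131
```

```bash
python3 -m crank '[[0,0,0,0,0,-0.3,0],[0,0,0,0,0,-0.6,0],[0,0,0,0,0,-0.75,0],[0,0,0,0,0,-0.78,0],[0,0,0,0,0,-0.78,0]]'
python3 -m crank '[[0,0,0,0,0,-0.02,0],[0,0,0,0,0,-0.04,0],[0,0,0,0,0,-0.06,0],[0,0,0,0,0,-0.08,0],[0,0,0,0,0,-0.08,0]]'
```

```text
clock: 32.8
tool_pos: [0.4892, 0.1968, 0.0317]
eef_rot: [63.7, 90.0, 70.4]
ft_force: [0.6, 0.3, -2.0]
finger_gap: 0.0131
clock: 33.42
tool_pos: [0.4892, 0.1968, 0.031]
eef_rot: [80.9, 90.0, 87.7]
ft_force: [-0.6, 0.1, -0.9]
finger_gap: 0.0131
```

```bash
python3 -m crank '[[0,0,0,0,0,-0.02,0],[0,0,0,0,0,-0.03,0],[0,0,0,0,0,-0.04,0],[0,0,0,0,0,-0.04,0],[0,0,0,0,0,-0.04,0]]'
```

```text
clock: 34.05
tool_pos: [0.4892, 0.1968, 0.0309]
eef_rot: [109.9, 90.0, 116.7]
ft_force: [-2.6, -1.3, 5.3]
finger_gap: 0.0133
```

```bash
python3 -m crank '[[0,0,0,0,0,0,1.6],[0,0,0,0,0,0,2],[0,0,0,0,0,0,3],[0,0,0,0,0,0,5],[0,0,0,0,0,0,6.5]]' 20
python3 -m crank '[[0,0,0,0,0,2,6.5],[0,0,0,0,0,5,6.5],[0,0,0,0,0,9,6.5],[0,0,0,0,0,14,7],[0,0,0,0,0,17,7]]'
python3 -m crank '[[0,0,0,-3,3,0,7],[0,0,0,-6,6,0,7],[0,0,0,-6,6,0,7],[0,0,0,-6,6,0,7],[0,0,0,-6,6,0,7]]'
python3 - <<'E'
from h import *
t=get_image("top"); c=get_image("scene"); s=get_state(); p,R=tool(s);print(np.round(p,4),np.round(s["ft_force"],2),s["finger_gap"])
cv2.imwrite("pics/t19.png",cv2.resize(t["color"][130:290,220:430],None,fx=3.7,fy=3.7,interpolation=cv2.INTER_CUBIC))
cv2.imwrite("pics/s19.png",c["color"])
for n,z in dict(plate_near=.0245,plate_far=.0245,plate_center=.0245).items():
  for im,k in ((t,'t'),(c,'s')):
    for r in place_of(im,n)[:2]: print(k,n,round(r["p"],2),np.round(ray(im,r["point"],z)[:2],4))
E
```

```text
clock: 34.67
tool_pos: [0.4892, 0.1968, 0.0304]
eef_rot: [88.0, 90.0, 94.8]
ft_force: [0.1, 0.6, 0.2]
finger_gap: 0.0644
clock: 35.3
tool_pos: [0.49, 0.1971, 0.2033]
eef_rot: [23.6, 89.8, 30.3]
ft_force: [0.8, 0.3, -0.0]
finger_gap: 0.0699
clock: 35.92
tool_pos: [0.43, 0.2558, 0.2005]
eef_rot: [-51.4, 90.0, -44.7]
ft_force: [0.3, -0.7, -0.6]
finger_gap: 0.07
[0.4298 0.2559 0.2004] [ 0.36  0.39 -0.61] 0.07025114681931921
t plate_near 0.88 [ 0.6011 -0.1315]
t plate_near 0.76 [ 0.673  -0.0152]
s plate_near 0.72 [ 0.6265 -0.1175]
t plate_far 0.9 [ 0.564  -0.1963]
t plate_far 0.72 [ 0.6664 -0.0102]
s plate_far 0.83 [ 0.6098 -0.0278]
s plate_far 0.83 [ 0.5894 -0.1704]
t plate_center 0.73 [ 0.6451 -0.0209]
t plate_center 0.67 [ 0.5801 -0.1697]
s plate_center 0.96 [ 0.6386 -0.0332]
s plate_center 0.78 [ 0.5909 -0.1595]
```

View pics/t19.png

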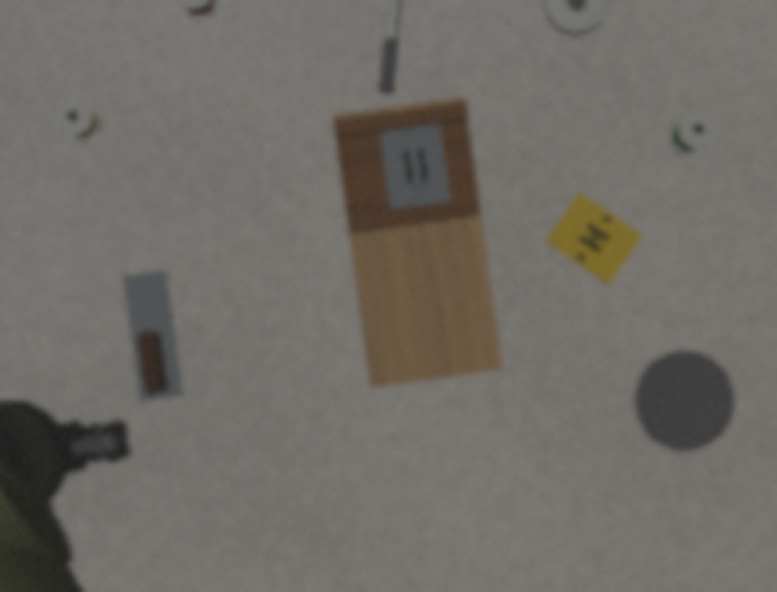

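View pics/s19.png

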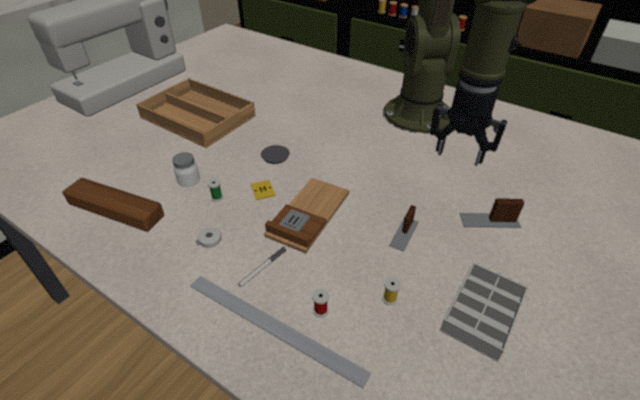

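```bash
python3 -c "
from rig import *
print(hand_in())"
```

```text
the job is handed in; nothing more can be done
None
```

I turned the stitch plate over, pressed it home at the step and then at the fence, stood the lifter on the bare table, let go and handed the job in at about 36 s. `hand_in` gave no verdict.

- **Press at the step:** I slid the blade in until it met the boss. The highest wrist reading was about 8 N along x, with about 4 N upward from the blade tip touching the ledge.
- **Tipping over:** I lifted the free edge in an arc to past vertical. The plate then fell flat on the deck, underside up.
- **Press at the fence:** The wrist read about 7 N along x, held for more than 0.6 s. The plate stopped 63.9 mm beyond the step contact, against 64 mm expected from the drawing.
- **Force margin:** The wrist force is not the lifter-to-plate contact force itself. Part of it goes into the block, so the force on the plate could be 1–1.5 N lower, which is still above 4 N.

Last checks:
- **Plate position:** The top view shows the plate against the fence. One edge of it lies about 14 mm from the step, as it should, and the opposite edge about 76 mm along x from the step. In line with the known blade press it looks square, with a pixel-limited estimate of about 1°.
- **Lifter and arm:** The lifter stands blade down on bare table to the left of the block, with the arm clear.
- **Bystanders:** None of them looked moved.
- **Disagreements:** The network's `plate_far` point in the top view was clearly wrong, so I ignored it. In the scene view the network found no believable near edge, because the fence hides that side.

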